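# Change the filters of the jeweller's dust extractor

## Robot

A 7-joint arm with a two-finger parallel gripper is mounted at the origin on the work surface. World frame = base frame: x ahead of the robot, y to its left, z up, the work surface at z = 0. Lengths are in mm, angles in rad, forces in N, time in s.
With the tool pointing down it reaches from about 425 to 800 mm from the base axis. Payload 8.3 kg.
Tool frame: the origin (TCP) lies at the very end of the fingers, on their centre line; the grasp point (between the pads) lies behind it (bot.hold_point_z is the z of the grasp point in the tool frame, in mm); z points along the fingers, y is the line along which they close (so a half turn about z gives the same grasp; the last joint's range is limited). The gripper opens to 85 mm and grips with 20 to 120 N. Pads are 22 mm wide; open, the fingers measure 114 mm over their backs; the gripper's body (76 mm by 85 mm) begins 54 mm behind the grasp point. The pads swing forward as they close: fully open they stand 13 mm farther back than shut.
Start: joints at [1.041, 0.383, 0.016, 1.37, -0.006, 1.388, -0.046], TCP at [281.301, -558.097, 231.279] pointing down, gripper open.
Joint ranges: [-2.95, 2.95], [-0.25, 2.06], [-1.52, 1.56], [0.18, 2.33], [-1.44, 4.58], [0.02, 2.06], [-3.01, 3.01]. Speed limits (rad/s): [2.39, 2.39, 3.01, 3.01, 3.14, 3.14, 3.14].

## Interface

Orientations are given as a unit quaternion [x, y, z, w].
In Python, from cell import status, eyes, bot, recognise, cut_out, tip_of gives the robot as it stands.
- The arm moves only by the tool servo_tool, never from a script. Its argument "deltas" is a list of rows, each an object of numbers: "ax", "ay", "az": the turn, a rotation vector about the tool's x, y, z normalised to -1 to 1, where 1 is 45 degrees; "dx", "dy", "dz": the shift along the tool's x, y, z normalised to -1 to 1, where 1 is 400 mm; "fingers": the gripper command: -1 is fully open, 1 is shut, values between are in proportion. In form: [{"ax": .., "ay": .., "az": .., "dx": .., "dy": .., "dz": .., "fingers": ..}, ...]. A call has 1 to 20 rows; each row is the pose to reach, as a shift and turn from the pose commanded when the call began, along the tool's axes at that moment; what a row does not reach only later rows make up. A row lasts 1/12 s, in which the tool goes at most 41.7 mm and 7.16 degrees, less where a joint would pass 70% of its speed; a pose out of reach is approached as far as the arm can. A call with a number of a shift or a turn outside -1 to 1 is refused whole. A call with a gripper value outside its range is refused whole. The fingers move at their own pace and stop on an object; "grip_force" is the grip in N (left out, the last holds). Time passes only in rows, so rows that repeat a pose let the fingers close. It gives the time, the measured TCP pose, the force, the opening and the grip force at its end, in the units of the state.
- status.read_state(): the state, without advancing time (a new reading comes with each control period).
- eyes.snapshot(name): name is "scene" or "top"; returns (picture, depth): 420x560x3 uint8, blue, green, red; 420x560 float32, mm along the optical axis (not along the pixel's ray), 0 where there is no reading.
- eyes.camera_model(name): a dict with "intrinsics" (3x3 intrinsics, pixels), "position" and "rotation" of the camera in the world. Camera axes: x right, y down, z forward; pixel columns grow to the right and rows downward; lengths in mm; the calibration is good to about 2 mm. A picture is of the moment at which its call begins. camera_model takes no time and is no camera call.
- bot.hand_in(): hands the job in; it is judged then, once.
Trained networks look in the newest picture that a camera, given by its name, has taken for a name from the list of things; names that differ only in an ending like _2 or _b are one class to them, and where a whole thing is asked for, a point or a joint stands for the part that bears it (a point fixed in the world has none). Each returns a list of dicts, best first, with "score" (0 to 1); they miss things now and then, are a little off and sometimes report something else, mostly with a low value. They report only what shows in the picture. A call takes as long as a camera call. They do not tell look-alikes from the thing itself.
- recognise(query, camera): "location" ([row, column] in pixels, amid what is visible of it).
- cut_out(query, camera): "mask" (420x560 bool, what is visible of it) and "location" ([row, column] in pixels, amid what is visible of it).
- tip_of(query, camera): "location" ([row, column] in pixels: a listed point, or the origin of a listed thing).
The state is a dict: "clock": time; "qpos": joint angles; "qd": joint speeds; "joint_torque": joint torques, N m; "tool_pos": TCP position; "tcp_rot": TCP orientation; "force": force on the tool from outside, world axes, zero at the start; "ft_torque": the same for the moment, N m; "opening": finger opening in mm; "gripper_force": force on a finger pad.
Only numpy, scipy, OpenCV 4.12 (cv2) and the standard library are available. Lean on these libraries where they do the work, as an engineer would, in place of code of your own. Each camera call takes 0.05 s, during which the arm holds its last target. There are 200 camera calls.

## Task

Change the filters of the bench dust extractor. Squeeze the two orange tabs to unclip its cover and lay the cover right way up on the bench; put every spent (dark) cartridge still in it into the blue tub and set the three fresh (white) ones fully home upright, one in each bay, then clip the cover back on so that both tabs spring out. Only then turn the selector to the blue mark and let go, press the yellow reset key, and after it the green start key, each fully down by itself; leave the red key, and the bench pin, jar and soldering block, alone.

Things in the scene. Friction and masses are not known exactly. Their poses are not given: they have to be found in the camera images.
- extractor: Bench dust extractor, fixed, 110 mm high, flat top. Origin: on the bench under the middle of its filter bay; own x to its rear (its front faces -x, to the robot), y left, z up. Mouth of the bay 92 (x) by 154 mm (y). Black control panel: the top from y = -98 to -228 mm. Fan housing behind (x 66 to 166 mm) 95 mm high, with a stub 129 mm high at x = 116, y = 30 mm.
- bay_floor (a point): Middle of the bay's floor, 46 mm above the bench, 64 mm below the top; axes of the extractor. Dividers (3 mm, 35.5 mm high) part it into three bays, middles at y = -49, 0, 49 mm, each 87 (x) by 46 mm (y). A cartridge stands in one, long side along x either way, 3 mm spare a side, handle top 5 mm below the mouth: take handles by their two ends there (close along x); no room across.
- cover_mid (a point): Clip-on cover, pale plate 112 (own x) x 172 (own y) x 12 mm, tapered skirt 18 mm deep below, 260 g. This point: middle of the plate, 6 mm under its top face, 24 mm above the skirt's lower edge. Clipped on: plate flat on the extractor's top, axes along the extractor's (either way round), this point 116 mm above the bench over the bay's middle. Lying on the bench it is 24 mm up.
- tabs_mid (a point): Midway between the cover's two orange tabs, 18.5 mm above cover_mid. Tabs 28 (x) x 10 (y) x 24 mm tall (from the plate to 12 mm above this point), outer faces 58 mm apart along own y. Squeezed to 40 mm (9 mm each, 3 to 6 N a side) they draw in the latch noses; the cover then lifts straight off, held by the tabs. Unsqueezed it is held fast.
- tab_l (a joint): Orange tab at the cover's own +y: 0 = sprung out, 0.009 (m) = fully squeezed towards the middle. To refit the cover: lower the skirt into the mouth (4 mm spare a side at its tapered lower edge, 1.5 mm at the top) with the tabs squeezed until the plate lies on the top, then let go; or press each end down (about 10 N) till it snaps.
- tab_r (a joint): Orange tab at the cover's own -y: 0 = sprung out, 0.009 (m) = fully squeezed towards the middle.
- spent0_mid (a point): SPENT cartridge (dark brown media) standing in the bay at y = -49 mm, its axes along the extractor's; None from the start if it is already gone. Same shape and same point as fresh0.
- spent1_mid (a point): SPENT cartridge (dark brown media) standing in the bay at y = 0 mm, its axes along the extractor's; None from the start if it is already gone. Same shape and same point as fresh0.
- spent2_mid (a point): SPENT cartridge (dark brown media) standing in the bay at y = 49 mm, its axes along the extractor's; None from the start if it is already gone. Same shape and same point as fresh0.
- fresh0_mid (a point): FRESH cartridge (white media), upright on the bench. Grey frame 80 (own x) x 40 (own y) x 35 mm high (lowest 6 mm stepped in 2 mm), on its middle a blue handle 30 (x) x 12 x 24 mm tall; 59 mm tall in all, 84 to 156 g. This point: its middle, 29.5 mm above its underside, 17.5 mm below the handle's middle.
- fresh1_mid (a point): FRESH cartridge, as fresh0.
- fresh2_mid (a point): FRESH cartridge, as fresh0.
- tub: Dark blue open tub for the refiner, fixed to the bench, 180 (own x) x 140 (own y) x 50 mm high, walls and floor 4 to 5 mm. Origin: on the bench under its middle
- selector (a joint): Selector, a black bar knob on a vertical axis with four detents 0.5 rad apart: 0 (white ring, off), 0.5, 1.0 (the blue mark), 1.5 (end). The value grows clockwise seen from above; it starts at 0 or 0.5. Turning takes up to about 0.15 N m; let go, it drops into the nearest notch.
- selector_grip (a point): On the selector's axis, 138 mm above the bench, in its grip bar: 42 long (own x; the white pointer line is at +x) x 13 thick (own y), from 16 mm below this point to 12 mm above, on a disc 44 mm across.
- key_reset (a joint): Yellow filter-reset key: 0 = up, 0.006 (m) = fully down; sprung, 4.5 N to press home. It counts as pressed from 0.004
- key_reset_top (a point): Middle of the top of the yellow key (22 x 24 mm, nearest the bay), 13 mm above the panel; keys are 40 mm apart along the extractor's y
- key_start (a joint): Green start key: 0 = up, 0.006 (m) = fully down; as the yellow one
- key_start_top (a point): Middle of the top of the green key (the middle one of the three)
- key_stop (a joint): Red stop key: 0 = up, 0.006 (m) = fully down; leave it alone
- key_stop_top (a point): Middle of the top of the red key (farthest from the bay)
- bench_pin: Bystander: wooden bench pin with a slot, 120 x 65 x 18 mm, lying flat; origin under its middle
- jar: Bystander: small glass jar, 60 mm across, 70 mm tall; origin under its middle
- solder_block: Bystander: pale soldering block 100 x 70 x 30 mm; origin under its middle
Things that resemble listed ones, but are neither listed nor needed, are in the scene too. Of the things that look like the tub, the larger one is meant.

How it is judged:
By the outcome, as a careful person would: the job done as asked, in the order asked, and still so for the second after the job is handed in, with the robot touching nothing.
Of spent0, spent1, spent2 only 1 to 3 are there at a start; the rules pass over those that are not, and their reading is None.
At some moment in a run one of fresh0, fresh1, fresh2 may be knocked a few centimetres aside while the robot is not near it.
It also fails if it takes over 210 s, if anything falls off the work surface, if the arm or the gripper's body presses on something with over 40 N, if the wrist force passes 120 N, or if a joint passes its speed limit or range.

## Working session

There is one attempt and no reset: what is moved stays moved. The work goes in short steps, Python scripts to look and compute and a tool call to move; the robot and the scene stay as the last step left them, time stands still between calls to the robot, and variables do not carry over. Pictures are saved under pics/ and viewed, at most 14 in all, crops included, and the job is handed in when it is done.

Besides the shell and the picture viewer there is one more tool, called after ">>>" in YAML: its name, and indented under it one key for each argument. servo_tool: Moves the arm, as the interface text tells. Its arguments: {"type":"object","properties":{"deltas":{"type":"array"},"grip_force":{"type":"number"}},"required":["deltas"]}

```bash
ls; mkdir -p pics
cat > h.py <<'E'
import numpy as np, cv2
from cell import status, eyes, bot, recognise, cut_out, tip_of
from scipy.spatial.transform import Rotation as R
def cam(n):
    m=eyes.camera_model(n); K=np.array(m["intrinsics"]); p=np.array(m["position"]); r=np.array(m["rotation"])
    if r.shape!=(3,3): r=R.from_quat(r).as_matrix()
    return K,p,r
def ray(n,rc,z):
    K,p,r=cam(n); d=r@np.linalg.inv(K)@np.array([rc[1],rc[0],1.]); return p+d*(z-p[2])/d[2]
def cloud(n,depth):
    K,p,r=cam(n); v,u=np.mgrid[:420,:560]; q=np.stack([u,v,np.ones_like(u)],-1)@np.linalg.inv(K).T*depth[...,None]
    return q@r.T+p
E
python3 - <<'E'
from h import *
for n in("scene","top"):
    im,d=eyes.snapshot(n); cv2.imwrite(f"pics/{n}0.png",im); np.save(f"{n}0.npy",d); print(n,cam(n))
s=status.read_state();print(s,bot.hold_point_z)
E
```

```text
pics
scene (array([[519.48285691,   0.        , 280.10354283],
       [  0.        , 519.48285691, 214.1871744 ],
       [  0.        ,   0.        ,   1.        ]]), array([ 932.95056345, -709.64871612, 1313.38232387]), array([[ 0.81627042,  0.47693843, -0.32593303],
       [ 0.57761687, -0.66622015,  0.47170909],
       [ 0.00783304, -0.57330659, -0.81930348]]))
top (array([[521.66458088,   0.        , 275.0304072 ],
       [  0.        , 521.66458088, 214.25892235],
       [  0.        ,   0.        ,   1.        ]]), array([ 337.43610152,  -10.59965753, 1356.03340561]), array([[ 0.01984134, -0.99420948,  0.10561174],
       [-0.99979495, -0.01930263,  0.00612071],
       [-0.00404669, -0.10571153, -0.9943886 ]]))
{'clock': 0.1, 'qpos': array([ 1.04112729,  0.38419314,  0.01635547,  1.37105966, -0.00633306,
        1.38819688, -0.04652319]), 'qd': array([ 0.0007926 , -0.00097138,  0.00029075,  0.00047804,  0.00050316,
        0.00013166, -0.00021333]), 'joint_torque': array([ 4.29343912e-03, -6.29135585e+01,  8.48468095e-01, -3.72754490e+01,
        1.68881047e-02,  1.05738835e-02,  5.16195428e-06]), 'tool_pos': array([ 281.09946731, -557.70416584,  230.34954797]), 'tcp_rot': array([ 9.72882783e-01,  2.31296935e-01, -2.03645817e-04, -8.81577447e-04]), 'force': array([ 0.05398045, -0.46086375, -0.60149487]), 'ft_torque': array([-0.00989886,  0.04061557, -0.02864881]), 'gripper_force': 0.0, 'opening': 85.02349000947096} -18.700000000000003
```

View pics/scene0.png

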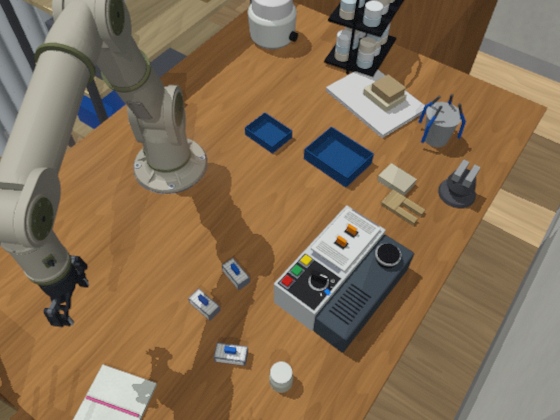

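View pics/top0.png

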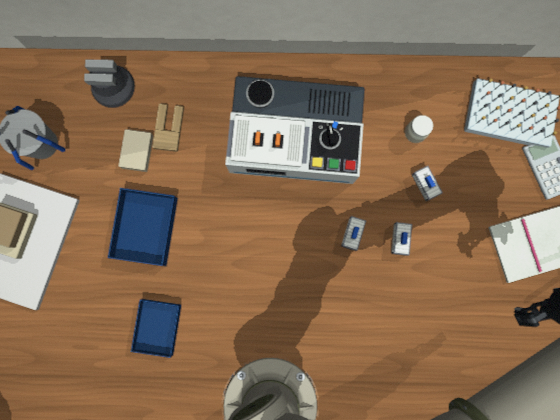

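```bash
cat > m.py <<'E'
from h import *
for n in("top","scene"):
    eyes.snapshot(n)
    for q,z in(("extractor",0),("cover_mid",116),("tabs_mid",134.5),("fresh0_mid",29.5),("tub",0),("selector_grip",138),("key_reset_top",123),("key_start_top",123),("key_stop_top",123),("bench_pin",0),("jar",0),("solder_block",0)):
        for r in tip_of(q,n)[:5]:
            if r["score"]>.25: print(n,q,round(r["score"],2),np.round(r["location"]),np.round(ray(n,r["location"],z)[:2]))
E
python3 m.py
```

```text
top extractor 0.7 [151. 266.] [648.  24.]
top tabs_mid 0.85 [137. 267.] [653.  20.]
top fresh0_mid 0.89 [236. 398.] [ 429. -317.]
top tub 0.85 [328. 155.] [182. 300.]
top tub 0.66 [228. 150.] [440. 324.]
top selector_grip 0.59 [142. 329.] [ 644. -129.]
top key_reset_top 0.65 [162. 318.] [ 598. -105.]
top key_reset_top 0.58 [133. 412.] [ 672. -330.]
top key_start_top 0.59 [165. 329.] [ 590. -130.]
top key_stop_top 0.44 [163. 349.] [ 596. -178.]
top bench_pin 0.68 [128. 168.] [706. 287.]
top solder_block 0.68 [148. 139.] [650. 363.]
top solder_block 0.32 [165. 350.] [ 615. -198.]
scene extractor 0.59 [262. 340.] [649.  11.]
scene cover_mid 0.97 [237. 344.] [642.  20.]
scene tabs_mid 0.65 [237. 344.] [648.   9.]
scene fresh0_mid 0.55 [301. 203.] [ 419. -324.]
scene tub 0.85 [164. 333.] [436. 315.]
scene tub 0.69 [137. 265.] [181. 283.]
scene selector_grip 0.7 [277. 320.] [ 662. -133.]
scene key_reset_top 0.45 [259. 305.] [ 597. -104.]
scene key_reset_top 0.43 [382. 280.] [ 728. -406.]
scene key_start_top 0.41 [268. 298.] [ 596. -137.]
scene key_stop_top 0.45 [280. 289.] [ 598. -180.]
scene bench_pin 0.93 [210. 404.] [713. 285.]
scene jar 0.89 [381. 281.] [ 709. -372.]
scene jar 0.57 [305. 204.] [ 417. -323.]
scene jar 0.43 [278. 321.] [632. -68.]
scene solder_block 0.89 [184. 398.] [651. 367.]
```

```bash
cat > seg.py <<'E'
from h import *
def blobs(im,C,name,lo,hi,zr,amin=8):
    hsv=cv2.cvtColor(im,cv2.COLOR_BGR2HSV); m=cv2.inRange(hsv,np.array(lo),np.array(hi))>0
    m&=(C[...,2]>zr[0])&(C[...,2]<zr[1])
    n,l,st,c=cv2.connectedComponentsWithStats(m.astype(np.uint8))
    for i in range(1,n):
        if st[i,4]>=amin:
            P=C[l==i]; rect=cv2.minAreaRect(P[:,:2].astype(np.float32))
            print(name,st[i,4],"px(r,c)",np.round(c[i][::-1]),"med",np.round(np.median(P,0),1),"rect",np.round(rect[0],1),np.round(rect[1],1),round(rect[2],1))
if __name__=="__main__":
  for n in("top","scene"):
    im,d=eyes.snapshot(n); C=cloud(n,d); print(n)
    blobs(im,C,"orange",(5,170,120),(20,255,255),(118,160))
    blobs(im,C,"yellow",(24,150,120),(34,255,255),(110,135))
    blobs(im,C,"green",(50,120,60),(80,255,255),(110,135))
    blobs(im,C,"red",(0,150,100),(4,255,255),(110,135))
    blobs(im,C,"bluemark",(100,150,120),(125,255,255),(100,160),3)
    blobs(im,C,"handle",(100,150,80),(125,255,255),(48,70))
    blobs(im,C,"plate",(0,0,150),(179,60,255),(116,128),300)
    blobs(im,C,"frame",(0,0,90),(179,90,255),(25,44),60)
    blobs(im,C,"tub",(95,100,20),(125,255,255),(44,58),100)
    sel=np.abs(C[...,2]-150)<4; P=C[sel&(abs(C[...,0]-645)<60)&(abs(C[...,1]+132)<50)]
    if len(P)>10: print("selbar",len(P),np.median(P,0).round(1),cv2.minAreaRect(P[:,:2].astype(np.float32)))
    u=np.array([[300,80]])
    if n=="top":
        crop=cv2.resize(im[100:190,220:370],None,fx=5,fy=5,interpolation=cv2.INTER_CUBIC); cv2.imwrite("pics/crop1.png",crop)
    else:
        cv2.imwrite("pics/crop2.png",cv2.resize(im[200:330,260:410],None,fx=4,fy=4,interpolation=cv2.INTER_CUBIC))
E
python3 seg.py
```

```text
top
orange 52 px(r,c) [138. 257.] med [648.5  43.  144.9] rect [648.6  43.7] [25.8 10.6] 1.7
orange 52 px(r,c) [140. 277.] med [645.2  -5.4 145.1] rect [646.6  -5. ] [11.6 28. ] 82.7
yellow 74 px(r,c) [162. 317.] med [ 597.2 -101.3  122.7] rect [ 597.1 -101.4] [19.5 20.3] 89.6
green 80 px(r,c) [163. 333.] med [ 595.3 -139.9  121.8] rect [ 594.8 -140.9] [21.5 21. ] 87.6
red 79 px(r,c) [165. 350.] med [ 591.3 -180.2  123.1] rect [ 592.4 -180.7] [21.2 21. ] 81.2
bluemark 30 px(r,c) [125. 335.] med [ 692.5 -144.8  111.6] rect [ 688.6 -141.1] [12.1 24.7] 50.0
bluemark 34 px(r,c) [140.  44.] med [637.7 561.9 118.5] rect [638.  562.6] [20.5  5.5] 66.5
bluemark 31 px(r,c) [156.  15.] med [597.6 626.8 122.4] rect [597.3 627.5] [ 7.7 21.6] 83.7
handle 50 px(r,c) [181. 430.] med [ 566.4 -390.9   58.1] rect [ 567.  -391.3] [27.  10.6] 32.7
handle 10 px(r,c) [193. 150.] med [524.3 316.5  50.4] rect [524.9 315.9] [24.2  2. ] 79.9
handle 10 px(r,c) [227. 168.] med [439.8 265.4  51.4] rect [438.7 265.6] [ 2.4 20.7] 75.7
handle 44 px(r,c) [232. 355.] med [ 434.3 -202.5   57.6] rect [ 434.5 -202.5] [ 
[... 3760 characters left out ...]
ame 131 px(r,c) [311. 293.] med [ 634.7 -210.    35.6] rect [ 633.7 -210.3] [  5.2 132.3] 85.9
frame 88 px(r,c) [330. 550.] med [1211.2  134.6   34.2] rect [1211.5  138. ] [  2.5 153.1] 0.0
frame 439 px(r,c) [353. 231.] med [ 572.4 -398.6   35.9] rect [ 568.8 -394.4] [79.4 44.9] 27.6
frame 140 px(r,c) [387. 526.] med [1211.   -46.9   34. ] rect [1210.8  -38.7] [  3.2 198.4] 0.1
frame 89 px(r,c) [385. 281.] med [ 724.9 -392.9   38.3] rect [ 715.9 -387.5] [57.9 24.6] 24.8
tub 302 px(r,c) [154. 338.] med [446.  310.1  48.6] rect [442.4 332.4] [145.2 183.8] 82.5
selbar 72 [ 661.  -135.3  150.3] ((659.3953247070312, -133.95579528808594), (41.907413482666016, 15.06546688079834), 8.407448768615723)
```

View pics/crop1.png

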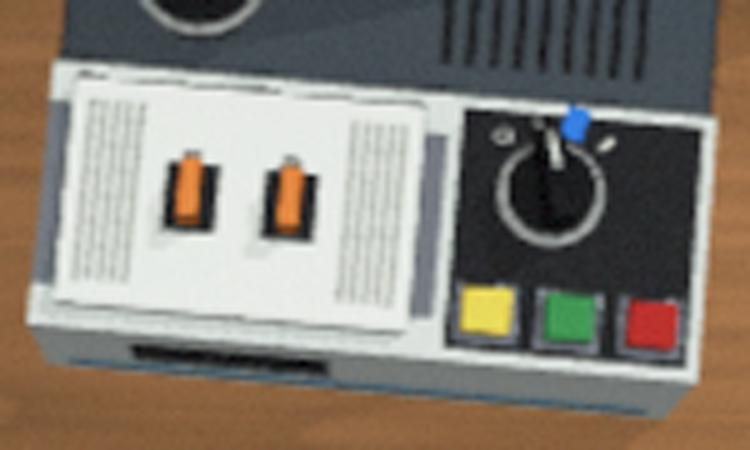

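Picture content: extractor at upper centre (top px ~141,268), tabs at (138,257)/(140,277), the three fresh cartridges at (233,354), (239,402), (182,428), the large tub at (228,145). The selector points to notch 0.5 and the blue mark is the next one clockwise.

```bash
cat > go.py <<'E'
# usage: go.py x,y,z,ang ...   (ang: world angle of tool y, rad)
import sys; from h import *
s=status.read_state(); p0=np.array(s["tool_pos"]); R0=R.from_quat(s["tcp_rot"]); a=None
print("t",round(s["clock"],1),"tcp",p0.round(1),"open",round(s["opening"],1),"F",np.round(s["force"],1),"q7",round(s["qpos"][6],2))
y=R0.as_matrix()[:,1]; a0=np.arctan2(y[1],y[0]); prev=p0; print("ang",round(a0,3))
for w in sys.argv[1:]:
    x=[float(v) for v in w.split(",")]; t=x[3]; t+=np.pi*round((a0-t)/np.pi)
    if len(x)>4: t+=np.pi*x[4]
    yy=np.array([np.cos(t),np.sin(t),0]); zz=np.array([0,0,-1.]); T=R.from_matrix(np.stack([np.cross(yy,zz),yy,zz],1))
    rv=(R0.inv()*T).as_rotvec()/(np.pi/4); d=R0.inv().apply(np.array(x[:3])-p0)/400
    print(w,"| d",d.round(3),"a",rv.round(3),"rows>=",round(np.linalg.norm(np.array(x[:3])-prev)/41.7,1)); prev=np.array(x[:3])
E
python3 go.py 648.8,17.3,215,-1.644 648.8,17.3,160,-1.644
```

```text
t 1.5 tcp [ 281.3 -558.1  231.3] open 85.7 F [0.5 1.  0.3] q7 -0.05
ang -1.104
648.8,17.3,215,-1.644 | d [ 1.468 -0.871  0.041] a [-0.    -0.     0.688] rows>= 16.4
648.8,17.3,160,-1.644 | d [ 1.468 -0.871  0.178] a [-0.    -0.     0.688] rows>= 1.3
```

>>> servo_tool:
  deltas:
    - {"dx": 0.734,"dy": -0.436,"dz": 0,"fingers": -1}
    - {"dx": 0.734,"dy": -0.436,"dz": 0,"fingers": -1}
    - {"dx": 0.734,"dy": -0.436,"dz": 0,"fingers": -1}
    - {"dx": 0.734,"dy": -0.436,"dz": 0,"fingers": -1}
    - {"dx": 0.734,"dy": -0.436,"dz": 0,"fingers": -1}
    - {"dx": 0.734,"dy": -0.436,"dz": 0,"fingers": -1}
    - {"dx": 0.734,"dy": -0.436,"dz": 0,"fingers": -1}
    - {"dx": 0.734,"dy": -0.436,"dz": 0,"fingers": -1}

```text
$.deltas[0]: bad value
```

>>> servo_tool:
  deltas:
    - {"dx": 0.734,"dy": -0.435,"dz": 0.04,"az": 0.688,"fingers": -1}
    - {"dx": 0.734,"dy": -0.435,"dz": 0.04,"az": 0.688,"fingers": -1}
    - {"dx": 0.734,"dy": -0.435,"dz": 0.04,"az": 0.688,"fingers": -1}
    - {"dx": 0.734,"dy": -0.435,"dz": 0.04,"az": 0.688,"fingers": -1}
    - {"dx": 0.734,"dy": -0.435,"dz": 0.04,"az": 0.688,"fingers": -1}
    - {"dx": 0.734,"dy": -0.435,"dz": 0.04,"az": 0.688,"fingers": -1}
    - {"dx": 0.734,"dy": -0.435,"dz": 0.04,"az": 0.688,"fingers": -1}
    - {"dx": 0.734,"dy": -0.435,"dz": 0.04,"az": 0.688,"fingers": -1}
    - {"dx": 0.734,"dy": -0.435,"dz": 0.04,"az": 0.688,"fingers": -1}
    - {"dx": 0.734,"dy": -0.435,"dz": 0.04,"az": 0.688,"fingers": -1}
    - {"dx": 0.734,"dy": -0.435,"dz": 0.04,"az": 0.688,"fingers": -1}

```text
$.deltas[0]: bad value
```

```bash
python3 go.py 648.8,17.3,124,-1.644
```

```text
t 1.5 tcp [ 281.3 -558.1  231.3] open 85.7 F [0.5 1.  0.3] q7 -0.05
ang -1.104
648.8,17.3,124,-1.644 | d [ 1.468 -0.871  0.268] a [-0.    -0.     0.688] rows>= 16.6
```

>>> servo_tool:
  deltas:
    - {"ax": 0,"ay": 0,"az": 0,"dx": 0.734,"dy": -0.436,"dz": 0,"fingers": -1}
    - {"ax": 0,"ay": 0,"az": 0,"dx": 0.734,"dy": -0.436,"dz": 0,"fingers": -1}
    - {"ax": 0,"ay": 0,"az": 0,"dx": 0.734,"dy": -0.436,"dz": 0,"fingers": -1}
    - {"ax": 0,"ay": 0,"az": 0,"dx": 0.734,"dy": -0.436,"dz": 0,"fingers": -1}
    - {"ax": 0,"ay": 0,"az": 0,"dx": 0.734,"dy": -0.436,"dz": 0,"fingers": -1}
    - {"ax": 0,"ay": 0,"az": 0,"dx": 0.734,"dy": -0.436,"dz": 0,"fingers": -1}
    - {"ax": 0,"ay": 0,"az": 0,"dx": 0.734,"dy": -0.436,"dz": 0,"fingers": -1}
    - {"ax": 0,"ay": 0,"az": 0,"dx": 0.734,"dy": -0.436,"dz": 0,"fingers": -1}

```text
clock: 2.17
tool_pos: [461.4, -275.3, 231.7]
tcp_rot: [0.973, 0.231, 0.0, 0.0]
force: [0.5, -1.1, 0.6]
opening: 85.3
gripper_force: 0.0
```

>>> servo_tool:
  deltas:
    - {"ax": 0,"ay": 0,"az": 0.688,"dx": 0.734,"dy": -0.435,"dz": 0.04,"fingers": -1}
    - {"ax": 0,"ay": 0,"az": 0.688,"dx": 0.734,"dy": -0.435,"dz": 0.04,"fingers": -1}
    - {"ax": 0,"ay": 0,"az": 0.688,"dx": 0.734,"dy": -0.435,"dz": 0.04,"fingers": -1}
    - {"ax": 0,"ay": 0,"az": 0.688,"dx": 0.734,"dy": -0.435,"dz": 0.04,"fingers": -1}
    - {"ax": 0,"ay": 0,"az": 0.688,"dx": 0.734,"dy": -0.435,"dz": 0.04,"fingers": -1}
    - {"ax": 0,"ay": 0,"az": 0.688,"dx": 0.734,"dy": -0.435,"dz": 0.04,"fingers": -1}
    - {"ax": 0,"ay": 0,"az": 0.688,"dx": 0.734,"dy": -0.435,"dz": 0.04,"fingers": -1}
    - {"ax": 0,"ay": 0,"az": 0.688,"dx": 0.734,"dy": -0.435,"dz": 0.04,"fingers": -1}
    - {"ax": 0,"ay": 0,"az": 0.688,"dx": 0.734,"dy": -0.435,"dz": 0.04,"fingers": -1}
    - {"ax": 0,"ay": 0,"az": 0.688,"dx": 0.734,"dy": -0.435,"dz": 0.04,"fingers": -1}
    - {"ax": 0,"ay": 0,"az": 0.688,"dx": 0.734,"dy": -0.435,"dz": 0.04,"fingers": -1}

```text
clock: 3.08
tool_pos: [644.7, 12.9, 214.6]
tcp_rot: [0.999, -0.035, -0.0, -0.0]
force: [0.2, -0.7, 0.6]
opening: 85.0
gripper_force: 0.0
```

```bash
python3 go.py 648.8,17.3,124,-1.644
```

```text
t 3.1 tcp [644.7  12.9 214.6] open 85.0 F [ 0.2 -0.7  0.6] q7 -1.8
ang -1.64
648.8,17.3,124,-1.644 | d [ 0.01  -0.011  0.227] a [-0.001  0.001  0.005] rows>= 2.2
```

>>> servo_tool:
  deltas:
    - {"ax": 0,"ay": 0,"az": 0,"dx": 0,"dy": 0,"dz": 0.1,"fingers": -1}
    - {"ax": 0,"ay": 0,"az": 0,"dx": 0,"dy": 0,"dz": 0.18,"fingers": -1}
    - {"ax": 0,"ay": 0,"az": 0,"dx": 0,"dy": 0,"dz": 0.228,"fingers": -1}
    - {"ax": 0,"ay": 0,"az": 0,"dx": 0,"dy": 0,"dz": 0.228,"fingers": -1}
    - {"ax": 0,"ay": 0,"az": 0,"dx": 0,"dy": 0,"dz": 0.228,"fingers": 1}
    - {"ax": 0,"ay": 0,"az": 0,"dx": 0,"dy": 0,"dz": 0.228,"fingers": 1}
    - {"ax": 0,"ay": 0,"az": 0,"dx": 0,"dy": 0,"dz": 0.228,"fingers": 1}
    - {"ax": 0,"ay": 0,"az": 0,"dx": 0,"dy": 0,"dz": 0.228,"fingers": 1}
    - {"ax": 0,"ay": 0,"az": 0,"dx": 0,"dy": 0,"dz": 0.228,"fingers": 1}
    - {"ax": 0,"ay": 0,"az": 0,"dx": 0,"dy": 0,"dz": 0.228,"fingers": 1}
    - {"ax": 0,"ay": 0,"az": 0,"dx": 0,"dy": 0,"dz": 0.228,"fingers": 1}
    - {"ax": 0,"ay": 0,"az": 0,"dx": 0,"dy": 0,"dz": 0.228,"fingers": 1}
  grip_force: 40

```text
clock: 4.08
tool_pos: [646.6, 15.9, 129.6]
tcp_rot: [0.999, -0.035, 0.004, -0.003]
force: [-5.4, 11.3, 16.0]
opening: 35.6
gripper_force: 40.9
```

```bash
python3 go.py 648.8,17.3,210,-1.644 494,40,210,-1.644 494,40,32,-1.644
```

```text
t 4.1 tcp [646.6  15.9 129.6] open 35.6 F [-5.4 11.3 16. ] q7 -1.81
ang -1.64
648.8,17.3,210,-1.644 | d [ 0.007 -0.005 -0.201] a [-0.008 -0.009  0.005] rows>= 1.9
494,40,210,-1.644 | d [-0.383 -0.035 -0.204] a [-0.008 -0.009  0.005] rows>= 3.8
494,40,32,-1.644 | d [-0.386 -0.032  0.241] a [-0.008 -0.009  0.005] rows>= 4.3
```

Run:
```python
from h import *
im,d=eyes.snapshot("scene"); cv2.imwrite("pics/s2.png",cv2.resize(im[160:300,270:420],None,fx=4,fy=4,interpolation=cv2.INTER_CUBIC))
print(status.read_state()["ft_torque"])
```

```text
[ 2.55376732  1.10883522 -0.08947332]
```

View pics/s2.png

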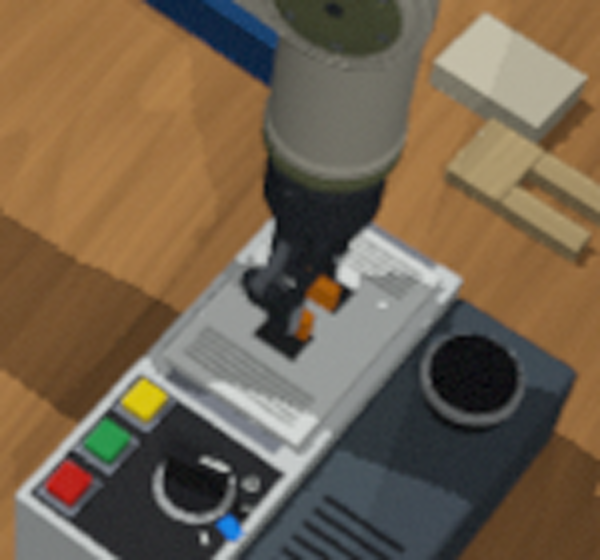

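>>> servo_tool:
  deltas:
    - {"ax": 0,"ay": 0,"az": 0,"dx": 0,"dy": 0,"dz": -0.01,"fingers": 1}
    - {"ax": 0,"ay": 0,"az": 0,"dx": 0,"dy": 0,"dz": -0.03,"fingers": 1}
    - {"ax": 0,"ay": 0,"az": 0,"dx": 0,"dy": 0,"dz": -0.06,"fingers": 1}
    - {"ax": 0,"ay": 0,"az": 0,"dx": 0,"dy": 0,"dz": -0.11,"fingers": 1}
    - {"ax": 0,"ay": 0,"az": 0,"dx": 0,"dy": 0,"dz": -0.17,"fingers": 1}
    - {"ax": 0,"ay": 0,"az": 0,"dx": 0,"dy": 0,"dz": -0.228,"fingers": 1}
    - {"ax": 0,"ay": 0,"az": 0,"dx": 0,"dy": 0,"dz": -0.228,"fingers": 1}
    - {"ax": 0,"ay": 0,"az": 0,"dx": 0,"dy": 0,"dz": -0.228,"fingers": 1}

```text
clock: 4.8
tool_pos: [645.7, 10.1, 218.1]
tcp_rot: [0.999, -0.037, 0.003, 0.0]
force: [0.8, -0.9, -3.3]
opening: 34.6
gripper_force: 42.1
```

```bash
python3 - <<'E'
from h import *
im,d=eyes.snapshot("scene"); cv2.imwrite("pics/s3.png",cv2.resize(im[130:310,250:430],None,fx=3,fy=3,interpolation=cv2.INTER_CUBIC))
E
python3 go.py 494,40,210,-1.644 494,40,39,-1.644
```

```text
t 4.8 tcp [644.7  10.  216.1] open 35.0 F [ 0.1 -0.1 -3.8] q7 -1.8
ang -1.645
494,40,210,-1.644 | d [-0.381 -0.047  0.014] a [ 0.    -0.002 -0.001] rows>= 3.7
494,40,39,-1.644 | d [-0.382 -0.047  0.442] a [ 0.    -0.002 -0.001] rows>= 4.1
```

View pics/s3.png

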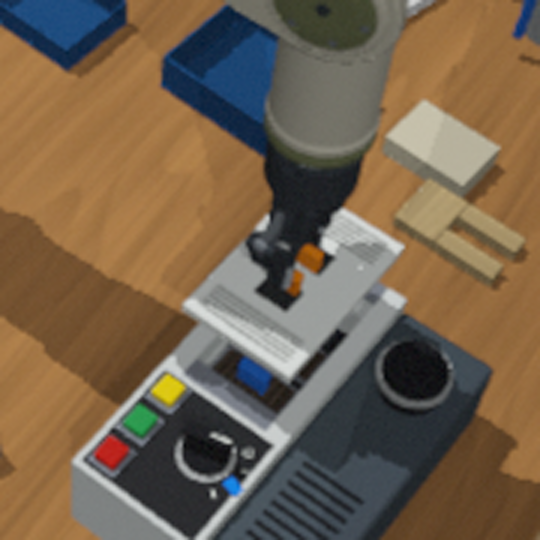

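>>> servo_tool:
  deltas:
    - {"ax": 0,"ay": 0,"az": 0,"dx": -0.38,"dy": -0.047,"dz": 0.015,"fingers": 1}
    - {"ax": 0,"ay": 0,"az": 0,"dx": -0.38,"dy": -0.047,"dz": 0.015,"fingers": 1}
    - {"ax": 0,"ay": 0,"az": 0,"dx": -0.38,"dy": -0.047,"dz": 0.015,"fingers": 1}
    - {"ax": 0,"ay": 0,"az": 0,"dx": -0.38,"dy": -0.047,"dz": 0.1,"fingers": 1}
    - {"ax": 0,"ay": 0,"az": 0,"dx": -0.38,"dy": -0.047,"dz": 0.19,"fingers": 1}
    - {"ax": 0,"ay": 0,"az": 0,"dx": -0.38,"dy": -0.047,"dz": 0.28,"fingers": 1}
    - {"ax": 0,"ay": 0,"az": 0,"dx": -0.38,"dy": -0.047,"dz": 0.36,"fingers": 1}
    - {"ax": 0,"ay": 0,"az": 0,"dx": -0.38,"dy": -0.047,"dz": 0.41,"fingers": 1}
    - {"ax": 0,"ay": 0,"az": 0,"dx": -0.38,"dy": -0.047,"dz": 0.425,"fingers": 1}
    - {"ax": 0,"ay": 0,"az": 0,"dx": -0.38,"dy": -0.047,"dz": 0.435,"fingers": 1}
    - {"ax": 0,"ay": 0,"az": 0,"dx": -0.38,"dy": -0.047,"dz": 0.44,"fingers": 1}
    - {"ax": 0,"ay": 0,"az": 0,"dx": -0.38,"dy": -0.047,"dz": 0.44,"fingers": 1}

```text
clock: 5.85
tool_pos: [495.0, 40.4, 40.1]
tcp_rot: [0.999, -0.037, 0.001, -0.0]
force: [0.4, 0.2, -2.4]
opening: 35.0
gripper_force: 42.1
```

```bash
python3 go.py
```

```text
t 5.8 tcp [495.   40.4  40.1] open 35.0 F [ 0.4  0.2 -2.4] q7 -1.9
ang -1.644
```

>>> servo_tool:
  deltas:
    - {"ax": 0,"ay": 0,"az": 0,"dx": 0,"dy": 0,"dz": 0.005,"fingers": 1}
    - {"ax": 0,"ay": 0,"az": 0,"dx": 0,"dy": 0,"dz": 0.005,"fingers": -1}
    - {"ax": 0,"ay": 0,"az": 0,"dx": 0,"dy": 0,"dz": 0.005,"fingers": -1}
    - {"ax": 0,"ay": 0,"az": 0,"dx": 0,"dy": 0,"dz": 0.005,"fingers": -1}
    - {"ax": 0,"ay": 0,"az": 0,"dx": 0,"dy": 0,"dz": 0.005,"fingers": -1}
    - {"ax": 0,"ay": 0,"az": 0,"dx": 0,"dy": 0,"dz": -0.02,"fingers": -1}
    - {"ax": 0,"ay": 0,"az": 0,"dx": 0,"dy": 0,"dz": -0.1,"fingers": -1}
    - {"ax": 0,"ay": 0,"az": 0,"dx": 0,"dy": 0,"dz": -0.2,"fingers": -1}
    - {"ax": 0,"ay": 0,"az": 0,"dx": 0,"dy": 0,"dz": -0.3,"fingers": -1}
    - {"ax": 0,"ay": 0,"az": -0.2,"dx": 0,"dy": -0.1,"dz": -0.45,"fingers": 0}
    - {"ax": 0,"ay": 0,"az": -0.35,"dx": 0,"dy": -0.2,"dz": -0.45,"fingers": 0}
    - {"ax": 0,"ay": 0,"az": -0.5,"dx": 0,"dy": -0.3,"dz": -0.45,"fingers": 0}
    - {"ax": 0,"ay": 0,"az": -0.65,"dx": 0,"dy": -0.4,"dz": -0.45,"fingers": 0}
    - {"ax": 0,"ay": 0,"az": -0.8,"dx": 0,"dy": -0.5,"dz": -0.45,"fingers": 0}
    - {"ax": 0,"ay": 0,"az": -0.95,"dx": 0,"dy": -0.5,"dz": -0.45,"fingers": 0}
    - {"ax": 0,"ay": 0,"az": -1,"dx": 0,"dy": -0.5,"dz": -0.45,"fingers": 0}
    - {"ax": 0,"ay": 0,"az": -1,"dx": 0,"dy": -0.5,"dz": -0.45,"fingers": 0}

```text
clock: 7.27
tool_pos: [508.4, 241.6, 220.2]
tcp_rot: [0.936, 0.351, 0.0, -0.0]
force: [0.5, -0.9, -0.8]
opening: 43.0
gripper_force: 0.0
```

```bash
cat > seg2.py <<'E'
from seg import *
for n in("top","scene"):
    im,d=eyes.snapshot(n); C=cloud(n,d); print(n)
    blobs(im,C,"handle",(100,130,60),(125,255,255),(90,112),10)
    blobs(im,C,"orange",(5,170,100),(20,255,255),(35,70))
    blobs(im,C,"coverplate",(0,0,130),(179,60,255),(22,42),300)
    blobs(im,C,"fresh",(100,150,80),(125,255,255),(52,66),25)
    cv2.imwrite(f"pics/{n}4.png",im)
    if n=="top": a=cv2.resize(im[90:270,200:380],(400,400))
    else: b=cv2.resize(im[160:320,250:410],(400,400))
cv2.imwrite("pics/c4.png",np.hstack([a,b]))
E
python3 seg2.py; python3 go.py
```

```text
top
handle 20 px(r,c) [124. 334.] med [ 693.5 -143.   109. ] rect [ 694.1 -144.4] [11.3 14. ] 57.9
handle 61 px(r,c) [143. 268.] med [645.4  17.7 103.9] rect [646.9  17.8] [28.8 10. ] 0.8
handle 35 px(r,c) [143.  50.] med [635.7 553.7 104.6] rect [636.1 554.2] [13.1 13. ] 55.1
handle 58 px(r,c) [144. 288.] med [644.1 -31.1 104.3] rect [643.8 -31.2] [30.2  9.9] 0.7
handle 23 px(r,c) [161.  19.] med [589.4 625.2 104.1] rect [590.5 626.9] [10.4  8. ] 58.9
orange 42 px(r,c) [205. 248.] med [497.6  64.5  53.7] rect [497.8  66.3] [25.7 11.2] 1.1
orange 38 px(r,c) [207. 268.] med [494.3  15.7  53.2] rect [495.9  16.7] [25.8  7.9] 2.2
coverplate 3815 px(r,c) [113. 513.] med [ 756.1 -616.8   29.5] rect [ 758.8 -619.4] [222.  142.6] 78.4
coverplate 356 px(r,c) [182. 428.] med [ 566.4 -390.3   35.4] rect [ 568.  -392.7] [77.  41.1] 26.8
coverplate 2396 px(r,c) [207. 258.] med [494.   41.1  29.6] rect [496.5  40.1] [172.  110.8] 86.2
coverplate 390 px(r,c) [233. 354.] med [ 433.8 -203.1   35.4] rect [ 434.9 -204.4] [39.6 78.6] 73.8
coverplate 366 px(r,c) [238. 403.] med [ 423.3 -324.7   35.4] re
[... 1198 characters left out ...]
] rect [499.1  38.3] [176.9 115.3] 86.4
coverplate 303 px(r,c) [272. 235.] med [ 437.3 -209.9   35.7] rect [ 434.3 -204.5] [43.1 79.3] 73.8
coverplate 344 px(r,c) [303. 203.] med [ 427.6 -333.5   35.6] rect [ 422.7 -328.6] [41.9 78.3] 83.8
coverplate 407 px(r,c) [353. 230.] med [ 571.1 -399.    35.7] rect [ 568.4 -395.1] [78.8 43.6] 26.5
fresh 43 px(r,c) [268. 235.] med [ 436.4 -208.    58.6] rect [ 436.1 -207.4] [11.9 32. ] 68.9
fresh 42 px(r,c) [299. 203.] med [ 424.1 -329.5   58.2] rect [ 425.4 -328.9] [10.6 29. ] 86.3
fresh 56 px(r,c) [349. 230.] med [ 568.6 -395.3   58.1] rect [ 569.4 -394.9] [25.7 12. ] 31.8
t 7.4 tcp [509.1 239.3 219.9] open 42.9 F [ 0.1 -0.4 -0.7] q7 -1.48
ang -0.861
```

View pics/c4.png

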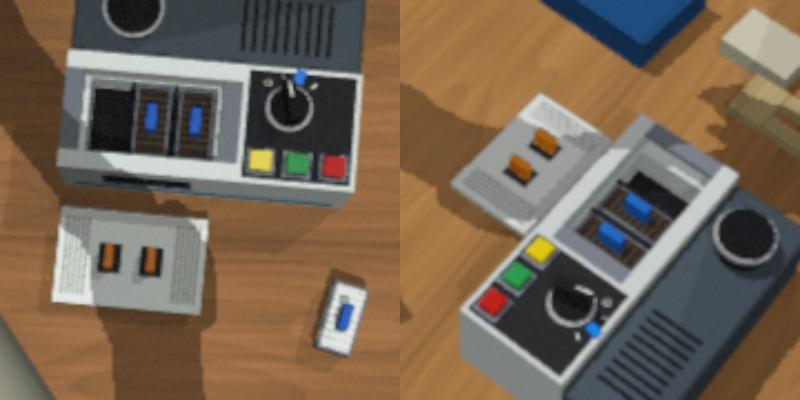

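```bash
python3 go.py 648.7,16.5,200,-0.068 648.7,16.5,130,-0.068 648.7,16.5,91,-0.068
```

```text
t 7.4 tcp [509.1 239.3 219.9] open 42.9 F [ 0.1 -0.4 -0.7] q7 -1.48
ang -0.861
648.7,16.5,200,-0.068 | d [-0.098  0.65   0.05 ] a [ 1.00e-03 -0.00e+00 -1.01e+00] rows>= 6.3
648.7,16.5,130,-0.068 | d [-0.098  0.65   0.225] a [ 1.00e-03 -0.00e+00 -1.01e+00] rows>= 1.7
648.7,16.5,91,-0.068 | d [-0.098  0.65   0.323] a [ 1.00e-03 -0.00e+00 -1.01e+00] rows>= 0.9
```

>>> servo_tool:
  deltas:
    - {"ax": 0,"ay": 0,"az": -1,"dx": -0.098,"dy": 0.65,"dz": 0.05,"fingers": 0}
    - {"ax": 0,"ay": 0,"az": -1,"dx": -0.098,"dy": 0.65,"dz": 0.05,"fingers": 0}
    - {"ax": 0,"ay": 0,"az": -1,"dx": -0.098,"dy": 0.65,"dz": 0.05,"fingers": 0}
    - {"ax": 0,"ay": 0,"az": -1,"dx": -0.098,"dy": 0.65,"dz": 0.05,"fingers": 0}
    - {"ax": 0,"ay": 0,"az": -1,"dx": -0.098,"dy": 0.65,"dz": 0.05,"fingers": 0}
    - {"ax": 0,"ay": 0,"az": -1,"dx": -0.098,"dy": 0.65,"dz": 0.05,"fingers": 0}
    - {"ax": 0,"ay": 0,"az": -1,"dx": -0.098,"dy": 0.65,"dz": 0.05,"fingers": 0}
    - {"ax": 0,"ay": 0,"az": -1,"dx": -0.098,"dy": 0.65,"dz": 0.15,"fingers": 0}
    - {"ax": 0,"ay": 0,"az": -1,"dx": -0.098,"dy": 0.65,"dz": 0.2,"fingers": 0}
    - {"ax": 0,"ay": 0,"az": -1,"dx": -0.098,"dy": 0.65,"dz": 0.2,"fingers": 0}
    - {"ax": 0,"ay": 0,"az": -1,"dx": -0.098,"dy": 0.65,"dz": 0.2,"fingers": 0}

```text
clock: 8.28
tool_pos: [648.3, 16.1, 138.9]
tcp_rot: [0.734, 0.68, -0.001, -0.001]
force: [-0.2, 0.3, 0.3]
opening: 42.9
gripper_force: 0.0
```

```bash
python3 go.py 648.7,16.5,91,-0.068 648.7,16.5,170,-0.068
```

```text
t 8.3 tcp [648.3  16.1 138.9] open 42.9 F [-0.2  0.3  0.3] q7 -0.34
ang -0.076
648.7,16.5,91,-0.068 | d [0.001 0.001 0.12 ] a [-0.003  0.001 -0.01 ] rows>= 1.1
648.7,16.5,170,-0.068 | d [ 0.001  0.001 -0.078] a [-0.003  0.001 -0.01 ] rows>= 1.9
```

>>> servo_tool:
  deltas:
    - {"ax": 0,"ay": 0,"az": 0,"dx": 0,"dy": 0,"dz": 0.06,"fingers": 0}
    - {"ax": 0,"ay": 0,"az": 0,"dx": 0,"dy": 0,"dz": 0.1,"fingers": 0}
    - {"ax": 0,"ay": 0,"az": 0,"dx": 0,"dy": 0,"dz": 0.12,"fingers": 0}
    - {"ax": 0,"ay": 0,"az": 0,"dx": 0,"dy": 0,"dz": 0.12,"fingers": 0}
    - {"ax": 0,"ay": 0,"az": 0,"dx": 0,"dy": 0,"dz": 0.12,"fingers": 1}
    - {"ax": 0,"ay": 0,"az": 0,"dx": 0,"dy": 0,"dz": 0.12,"fingers": 1}
    - {"ax": 0,"ay": 0,"az": 0,"dx": 0,"dy": 0,"dz": 0.12,"fingers": 1}
    - {"ax": 0,"ay": 0,"az": 0,"dx": 0,"dy": 0,"dz": 0.12,"fingers": 1}
  grip_force: 40

```text
clock: 8.95
tool_pos: [650.2, 17.5, 93.3]
tcp_rot: [0.733, 0.681, 0.001, 0.001]
force: [-1.2, -0.1, 7.7]
opening: 28.5
gripper_force: 40.3
```

```bash
python3 go.py 648.7,16.5,185,-0.068 440,325,185,-0.9 440,325,185,-1.69
```

```text
t 8.9 tcp [650.2  17.5  93.3] open 28.5 F [-1.2 -0.1  7.7] q7 -0.35
ang -0.074
648.7,16.5,185,-0.068 | d [-0.003 -0.003 -0.229] a [ 0.004 -0.    -0.007] rows>= 2.2
440,325,185,-0.9 | d [ 0.728 -0.58  -0.231] a [ 0.003 -0.002  1.052] rows>= 8.9
440,325,185,-1.69 | d [ 0.728 -0.58  -0.231] a [ 0.003  0.002 -1.942] rows>= 0.0
```

```bash
python3 go.py 650,17.5,185,-0.074 444,358,185,-0.127 444,358,56,-0.127 444,358,175,-0.127
```

```text
t 8.9 tcp [650.2  17.5  93.3] open 28.5 F [-1.2 -0.1  7.7] q7 -0.35
ang -0.074
650,17.5,185,-0.074 | d [-0.     0.    -0.229] a [ 0.004 -0.     0.   ] rows>= 2.2
444,358,185,-0.127 | d [ 0.811 -0.576 -0.231] a [ 0.004 -0.001  0.068] rows>= 9.5
444,358,56,-0.127 | d [ 0.811 -0.577  0.092] a [ 0.004 -0.001  0.068] rows>= 3.1
444,358,175,-0.127 | d [ 0.811 -0.576 -0.206] a [ 0.004 -0.001  0.068] rows>= 2.9
```

>>> servo_tool:
  deltas:
    - {"ax": 0,"ay": 0,"az": 0,"dx": 0,"dy": 0,"dz": -0.05,"fingers": 1}
    - {"ax": 0,"ay": 0,"az": 0,"dx": 0,"dy": 0,"dz": -0.14,"fingers": 1}
    - {"ax": 0,"ay": 0,"az": 0,"dx": 0,"dy": 0,"dz": -0.23,"fingers": 1}
    - {"ax": 0,"ay": 0,"az": 0.07,"dx": 0.811,"dy": -0.576,"dz": -0.231,"fingers": 1}
    - {"ax": 0,"ay": 0,"az": 0.07,"dx": 0.811,"dy": -0.576,"dz": -0.231,"fingers": 1}
    - {"ax": 0,"ay": 0,"az": 0.07,"dx": 0.811,"dy": -0.576,"dz": -0.231,"fingers": 1}
    - {"ax": 0,"ay": 0,"az": 0.07,"dx": 0.811,"dy": -0.576,"dz": -0.231,"fingers": 1}
    - {"ax": 0,"ay": 0,"az": 0.07,"dx": 0.811,"dy": -0.576,"dz": -0.231,"fingers": 1}
    - {"ax": 0,"ay": 0,"az": 0.07,"dx": 0.811,"dy": -0.576,"dz": -0.231,"fingers": 1}
    - {"ax": 0,"ay": 0,"az": 0.07,"dx": 0.811,"dy": -0.576,"dz": -0.231,"fingers": 1}
    - {"ax": 0,"ay": 0,"az": 0.07,"dx": 0.811,"dy": -0.576,"dz": -0.231,"fingers": 1}
    - {"ax": 0,"ay": 0,"az": 0.07,"dx": 0.811,"dy": -0.576,"dz": -0.231,"fingers": 1}
    - {"ax": 0,"ay": 0,"az": 0.07,"dx": 0.811,"dy": -0.576,"dz": -0.231,"fingers": 1}
    - {"ax": 0,"ay": 0,"az": 0.07,"dx": 0.811,"dy": -0.576,"dz": -0.231,"fingers": 1}

```text
clock: 10.12
tool_pos: [437.8, 364.3, 184.8]
tcp_rot: [0.748, 0.664, 0.001, -0.002]
force: [-0.8, 0.1, -0.8]
opening: 28.8
gripper_force: 40.0
```

```bash
python3 go.py 444,358,56,-0.127 444,358,175,-0.127 645.6,-32.5,175,-0.068
```

```text
t 10.1 tcp [437.8 364.3 184.8] open 28.8 F [-0.8  0.1 -0.8] q7 -1.05
ang -0.118
444,358,56,-0.127 | d [-0.015  0.018  0.322] a [-0.002 -0.005  0.011] rows>= 3.1
444,358,175,-0.127 | d [-0.014  0.017  0.024] a [-0.002 -0.005  0.011] rows>= 2.9
645.6,-32.5,175,-0.068 | d [-0.924  0.633  0.02 ] a [-0.001 -0.005 -0.064] rows>= 10.5
```

>>> servo_tool:
  deltas:
    - {"ax": 0,"ay": 0,"az": 0,"dx": 0,"dy": 0,"dz": 0.1,"fingers": 1}
    - {"ax": 0,"ay": 0,"az": 0,"dx": 0,"dy": 0,"dz": 0.2,"fingers": 1}
    - {"ax": 0,"ay": 0,"az": 0,"dx": 0,"dy": 0,"dz": 0.28,"fingers": 1}
    - {"ax": 0,"ay": 0,"az": 0,"dx": 0,"dy": 0,"dz": 0.322,"fingers": 1}
    - {"ax": 0,"ay": 0,"az": 0,"dx": 0,"dy": 0,"dz": 0.322,"fingers": 1}
    - {"ax": 0,"ay": 0,"az": 0,"dx": 0,"dy": 0,"dz": 0.322,"fingers": 0}
    - {"ax": 0,"ay": 0,"az": 0,"dx": 0,"dy": 0,"dz": 0.322,"fingers": 0}
    - {"ax": 0,"ay": 0,"az": 0,"dx": 0,"dy": 0,"dz": 0.322,"fingers": 0}
    - {"ax": 0,"ay": 0,"az": 0,"dx": 0,"dy": 0,"dz": 0.24,"fingers": 0}
    - {"ax": 0,"ay": 0,"az": 0,"dx": 0,"dy": 0,"dz": 0.14,"fingers": 0}
    - {"ax": 0,"ay": 0,"az": 0,"dx": 0,"dy": 0,"dz": 0.04,"fingers": 0}
    - {"ax": 0,"ay": 0,"az": 0,"dx": 0,"dy": 0,"dz": 0.02,"fingers": 0}

```text
clock: 11.12
tool_pos: [445.4, 360.6, 184.3]
tcp_rot: [0.751, 0.66, 0.006, 0.0]
force: [0.2, 1.7, 0.7]
opening: 42.5
gripper_force: 0.0
```

```bash
python3 go.py 645.6,-32.5,180,-0.068 645.6,-32.5,140,-0.068
```

```text
t 11.1 tcp [445.4 360.6 184.3] open 42.5 F [0.2 1.7 0.7] q7 -1.05
ang -0.128
645.6,-32.5,180,-0.068 | d [-0.911  0.622  0.009] a [ 0.011 -0.01  -0.077] rows>= 10.6
645.6,-32.5,140,-0.068 | d [-0.912  0.621  0.108] a [ 0.011 -0.01  -0.077] rows>= 1.0
```

>>> servo_tool:
  deltas:
    - {"ax": 0,"ay": 0,"az": -0.07,"dx": -0.908,"dy": 0.623,"dz": 0,"fingers": 0}
    - {"ax": 0,"ay": 0,"az": -0.07,"dx": -0.908,"dy": 0.623,"dz": 0,"fingers": 0}
    - {"ax": 0,"ay": 0,"az": -0.07,"dx": -0.908,"dy": 0.623,"dz": 0,"fingers": 0}
    - {"ax": 0,"ay": 0,"az": -0.07,"dx": -0.908,"dy": 0.623,"dz": 0,"fingers": 0}
    - {"ax": 0,"ay": 0,"az": -0.07,"dx": -0.908,"dy": 0.623,"dz": 0,"fingers": 0}
    - {"ax": 0,"ay": 0,"az": -0.07,"dx": -0.908,"dy": 0.623,"dz": 0,"fingers": 0}
    - {"ax": 0,"ay": 0,"az": -0.07,"dx": -0.908,"dy": 0.623,"dz": 0,"fingers": 0}
    - {"ax": 0,"ay": 0,"az": -0.07,"dx": -0.908,"dy": 0.623,"dz": 0,"fingers": 0}
    - {"ax": 0,"ay": 0,"az": -0.07,"dx": -0.908,"dy": 0.623,"dz": 0,"fingers": 0}
    - {"ax": 0,"ay": 0,"az": -0.07,"dx": -0.908,"dy": 0.623,"dz": 0,"fingers": 0}
    - {"ax": 0,"ay": 0,"az": -0.07,"dx": -0.908,"dy": 0.623,"dz": 0.03,"fingers": 0}
    - {"ax": 0,"ay": 0,"az": -0.07,"dx": -0.908,"dy": 0.623,"dz": 0.1,"fingers": 0}
    - {"ax": 0,"ay": 0,"az": -0.07,"dx": -0.908,"dy": 0.623,"dz": 0.108,"fingers": 0}
    - {"ax": 0,"ay": 0,"az": -0.07,"dx": -0.908,"dy": 0.623,"dz": 0.108,"fingers": 0}

```text
clock: 12.28
tool_pos: [642.5, -33.9, 131.4]
tcp_rot: [0.733, 0.681, -0.001, -0.001]
force: [-0.2, 0.5, 0.8]
opening: 42.7
gripper_force: 0.0
```

```bash
python3 go.py 645.6,-32.5,93.5,-0.068
```

```text
t 12.3 tcp [642.5 -33.9 131.4] open 42.7 F [-0.2  0.5  0.8] q7 -0.25
ang -0.073
645.6,-32.5,93.5,-0.068 | d [0.004 0.008 0.095] a [-0.004 -0.001 -0.007] rows>= 0.9
```

>>> servo_tool:
  deltas:
    - {"ax": 0,"ay": 0,"az": 0,"dx": 0.003,"dy": 0.007,"dz": 0.03,"fingers": 0}
    - {"ax": 0,"ay": 0,"az": 0,"dx": 0.003,"dy": 0.007,"dz": 0.07,"fingers": 0}
    - {"ax": 0,"ay": 0,"az": 0,"dx": 0.003,"dy": 0.007,"dz": 0.095,"fingers": 0}
    - {"ax": 0,"ay": 0,"az": 0,"dx": 0.003,"dy": 0.007,"dz": 0.095,"fingers": 0}
    - {"ax": 0,"ay": 0,"az": 0,"dx": 0.003,"dy": 0.007,"dz": 0.095,"fingers": 1}
    - {"ax": 0,"ay": 0,"az": 0,"dx": 0.003,"dy": 0.007,"dz": 0.095,"fingers": 1}
    - {"ax": 0,"ay": 0,"az": 0,"dx": 0.003,"dy": 0.007,"dz": 0.095,"fingers": 1}
    - {"ax": 0,"ay": 0,"az": 0,"dx": 0.003,"dy": 0.007,"dz": 0.095,"fingers": 1}
    - {"ax": 0,"ay": 0,"az": 0,"dx": 0.003,"dy": 0.007,"dz": 0.05,"fingers": 1}
    - {"ax": 0,"ay": 0,"az": 0,"dx": 0.003,"dy": 0.007,"dz": -0.04,"fingers": 1}
    - {"ax": 0,"ay": 0,"az": 0,"dx": 0.003,"dy": 0.007,"dz": -0.14,"fingers": 1}
    - {"ax": 0,"ay": 0,"az": 0,"dx": 0.003,"dy": 0.007,"dz": -0.14,"fingers": 1}

```text
clock: 13.28
tool_pos: [650.4, -32.8, 198.1]
tcp_rot: [0.733, 0.681, 0.005, 0.004]
force: [1.0, 0.5, 0.7]
opening: 28.5
gripper_force: 39.9
```

```bash
python3 go.py 436,296,188,-0.127 436,296,57,-0.127 436,296,185,-0.127
```

```text
t 13.3 tcp [650.4 -32.8 198.1] open 28.5 F [1.  0.5 0.7] q7 -0.24
ang -0.074
436,296,188,-0.127 | d [ 0.78  -0.595  0.018] a [ 0.017 -0.002  0.068] rows>= 9.4
436,296,57,-0.127 | d [ 0.78  -0.6    0.346] a [ 0.017 -0.002  0.068] rows>= 3.1
436,296,185,-0.127 | d [ 0.78  -0.596  0.026] a [ 0.017 -0.002  0.068] rows>= 3.1
```

>>> servo_tool:
  deltas:
    - {"ax": 0,"ay": 0,"az": 0.07,"dx": 0.78,"dy": -0.592,"dz": 0.01,"fingers": 1}
    - {"ax": 0,"ay": 0,"az": 0.07,"dx": 0.78,"dy": -0.592,"dz": 0.01,"fingers": 1}
    - {"ax": 0,"ay": 0,"az": 0.07,"dx": 0.78,"dy": -0.592,"dz": 0.01,"fingers": 1}
    - {"ax": 0,"ay": 0,"az": 0.07,"dx": 0.78,"dy": -0.592,"dz": 0.01,"fingers": 1}
    - {"ax": 0,"ay": 0,"az": 0.07,"dx": 0.78,"dy": -0.592,"dz": 0.01,"fingers": 1}
    - {"ax": 0,"ay": 0,"az": 0.07,"dx": 0.78,"dy": -0.592,"dz": 0.01,"fingers": 1}
    - {"ax": 0,"ay": 0,"az": 0.07,"dx": 0.78,"dy": -0.592,"dz": 0.01,"fingers": 1}
    - {"ax": 0,"ay": 0,"az": 0.07,"dx": 0.78,"dy": -0.592,"dz": 0.01,"fingers": 1}
    - {"ax": 0,"ay": 0,"az": 0.07,"dx": 0.78,"dy": -0.592,"dz": 0.01,"fingers": 1}
    - {"ax": 0,"ay": 0,"az": 0.07,"dx": 0.78,"dy": -0.592,"dz": 0.01,"fingers": 1}
    - {"ax": 0,"ay": 0,"az": 0.07,"dx": 0.78,"dy": -0.592,"dz": 0.05,"fingers": 1}
    - {"ax": 0,"ay": 0,"az": 0.07,"dx": 0.78,"dy": -0.592,"dz": 0.14,"fingers": 1}
    - {"ax": 0,"ay": 0,"az": 0.07,"dx": 0.78,"dy": -0.592,"dz": 0.23,"fingers": 1}
    - {"ax": 0,"ay": 0,"az": 0.07,"dx": 0.78,"dy": -0.592,"dz": 0.31,"fingers": 1}
    - {"ax": 0,"ay": 0,"az": 0.07,"dx": 0.78,"dy": -0.592,"dz": 0.338,"fingers": 1}
    - {"ax": 0,"ay": 0,"az": 0.07,"dx": 0.78,"dy": -0.592,"dz": 0.338,"fingers": 1}
    - {"ax": 0,"ay": 0,"az": 0.07,"dx": 0.78,"dy": -0.592,"dz": 0.338,"fingers": 0}
    - {"ax": 0,"ay": 0,"az": 0.07,"dx": 0.78,"dy": -0.592,"dz": 0.338,"fingers": 0}
    - {"ax": 0,"ay": 0,"az": 0.07,"dx": 0.78,"dy": -0.592,"dz": 0.338,"fingers": 0}
    - {"ax": 0,"ay": 0,"az": 0.07,"dx": 0.78,"dy": -0.592,"dz": 0.25,"fingers": 0}

```text
clock: 14.95
tool_pos: [430.9, 292.5, 84.2]
tcp_rot: [0.751, 0.66, -0.004, -0.001]
force: [0.5, -1.9, -0.5]
opening: 42.5
gripper_force: 0.0
```

```bash
python3 go.py 436,296,190,-0.127 435.3,-205.5,150,-0.284
```

```text
t 14.9 tcp [430.9 292.5  84.2] open 42.5 F [ 0.5 -1.9 -0.5] q7 -1.0
ang -0.129
436,296,190,-0.127 | d [ 0.009  0.01  -0.265] a [-0.009  0.007 -0.003] rows>= 2.5
435.3,-205.5,150,-0.284 | d [-1.234  0.17  -0.159] a [-0.008  0.008  0.197] rows>= 12.1
```

>>> servo_tool:
  deltas:
    - {"ax": 0,"ay": 0,"az": 0,"dx": 0.005,"dy": 0.01,"dz": -0.1,"fingers": 0}
    - {"ax": 0,"ay": 0,"az": 0,"dx": 0.005,"dy": 0.01,"dz": -0.2,"fingers": 0}
    - {"ax": 0,"ay": 0,"az": 0,"dx": -0.655,"dy": 0.234,"dz": -0.265,"fingers": 0}
    - {"ax": 0,"ay": 0,"az": 0,"dx": -0.655,"dy": 0.234,"dz": -0.265,"fingers": 0}
    - {"ax": 0,"ay": 0,"az": 0,"dx": -0.655,"dy": 0.234,"dz": -0.265,"fingers": 0}
    - {"ax": 0,"ay": 0,"az": 0,"dx": -0.655,"dy": 0.234,"dz": -0.265,"fingers": 0}
    - {"ax": 0,"ay": 0,"az": 0,"dx": -0.655,"dy": 0.234,"dz": -0.265,"fingers": 0}
    - {"ax": 0,"ay": 0,"az": 0,"dx": -0.655,"dy": 0.234,"dz": -0.265,"fingers": 0}
    - {"ax": 0,"ay": 0,"az": 0,"dx": -0.655,"dy": 0.234,"dz": -0.265,"fingers": 0}
    - {"ax": 0,"ay": 0,"az": 0,"dx": -0.655,"dy": 0.234,"dz": -0.265,"fingers": 0}

```text
clock: 15.78
tool_pos: [494.2, 15.1, 195.6]
tcp_rot: [0.755, 0.656, -0.0, 0.002]
force: [0.3, 1.1, -1.0]
opening: 42.4
gripper_force: 0.0
```

```bash
python3 seg2.py | grep -E "top|scene|fresh|handle"
cat > tile.py <<'E'
import cv2,numpy as np
a=cv2.imread("pics/top4.png");b=cv2.imread("pics/scene4.png")
cv2.imwrite("pics/t5.png",np.hstack([cv2.resize(a[80:270,100:260],(400,475)),cv2.resize(b[100:290,270:430],(400,475))]))
E
python3 tile.py; python3 go.py 435.3,-205.5,150,-0.284 435.3,-205.5,75,-0.284
```

```text
top
handle 20 px(r,c) [125. 334.] med [ 693.6 -145.1  109.1] rect [ 693.6 -145.1] [12.3 13.3] 48.3
handle 32 px(r,c) [142.  50.] med [636.4 553.1 102.7] rect [638.7 553.2] [14.9  9.4] 5.8
handle 24 px(r,c) [161.  19.] med [589.9 625.6 101.7] rect [590.  627.9] [6.9 9.8] 41.9
fresh 43 px(r,c) [181. 430.] med [ 566.7 -390.4   57.9] rect [ 567.6 -390.9] [25.8  9.5] 29.8
fresh 53 px(r,c) [225. 131.] med [441.  355.9  61.6] rect [441.8 355.7] [12.1 28.8] 81.6
fresh 51 px(r,c) [229. 155.] med [432.4 295.2  61.6] rect [431.4 295.4] [12.  28.5] 83.1
fresh 39 px(r,c) [232. 355.] med [ 434.3 -202.7   58.5] rect [ 434.2 -202.8] [ 8.3 27.5] 72.7
fresh 48 px(r,c) [238. 404.] med [ 422.1 -325.    57.3] rect [ 423.2 -325.1] [27.  10.3] 0.5
scene
handle 11 px(r,c) [107. 425.] med [593.1 622.4 103.1] rect [593.4 621. ] [ 5.8 13.3] 22.5
handle 19 px(r,c) [125. 428.] med [639.2 551.8 106.2] rect [638.5 559.8] [ 8.7 27.6] 8.6
handle 14 px(r,c) [123. 463.] med [725.1 634.5  99.8] rect [724.4 633.9] [8.1 7.3] 1.5
fresh 42 px(r,c) [146. 343.] med [445.  353.4  60.4] rect [443.6 354.4] [16.5 32.5] 89.8
fresh 36 px(r,c) [156. 331.] med [433.  291.7  59.3] rect [435.2 292.9] [13.8 31.4] 79.2
fresh 39 px(r,c) [268. 235.] med [ 436.6 -207.6   59.3] rect [ 436.6 -207.2] [10.1 29.1] 68.6
fresh 41 px(r,c) [299. 203.] med [ 426.  -329.9   58.9] rect [ 425.6 -329.7] [ 9.9 29.7] 78.6
fresh 53 px(r,c) [349. 230.] med [ 569.3 -395.    58.8] rect [ 569.5 -394.9] [26.7 11.6] 27.6
t 15.9 tcp [493.1  22.  195.2] open 42.5 F [ 0.5  1.5 -0.2] q7 -0.32
ang -0.132
435.3,-205.5,150,-0.284 | d [-0.583 -0.068  0.113] a [ 0.002 -0.     0.193] rows>= 5.7
435.3,-205.5,75,-0.284 | d [-0.583 -0.069  0.3  ] a [ 0.002 -0.     0.193] rows>= 1.8
```

View pics/t5.png

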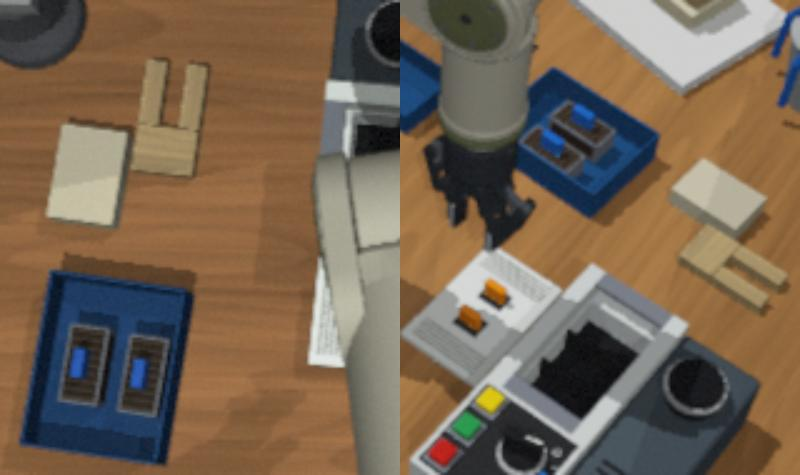

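>>> servo_tool:
  deltas:
    - {"ax": 0,"ay": 0,"az": 0.196,"dx": -0.583,"dy": -0.068,"dz": 0.113,"fingers": 0}
    - {"ax": 0,"ay": 0,"az": 0.196,"dx": -0.583,"dy": -0.068,"dz": 0.113,"fingers": 0}
    - {"ax": 0,"ay": 0,"az": 0.196,"dx": -0.583,"dy": -0.068,"dz": 0.113,"fingers": 0}
    - {"ax": 0,"ay": 0,"az": 0.196,"dx": -0.583,"dy": -0.068,"dz": 0.113,"fingers": 0}
    - {"ax": 0,"ay": 0,"az": 0.196,"dx": -0.583,"dy": -0.068,"dz": 0.113,"fingers": 0}
    - {"ax": 0,"ay": 0,"az": 0.196,"dx": -0.583,"dy": -0.068,"dz": 0.113,"fingers": 0}
    - {"ax": 0,"ay": 0,"az": 0.196,"dx": -0.583,"dy": -0.068,"dz": 0.2,"fingers": 0}
    - {"ax": 0,"ay": 0,"az": 0.196,"dx": -0.583,"dy": -0.068,"dz": 0.25,"fingers": 0}
    - {"ax": 0,"ay": 0,"az": 0.196,"dx": -0.583,"dy": -0.068,"dz": 0.25,"fingers": 0}

```text
clock: 16.63
tool_pos: [433.7, -202.1, 90.9]
tcp_rot: [0.799, 0.601, -0.001, -0.003]
force: [-1.4, -0.2, -0.0]
opening: 42.7
gripper_force: 0.0
```

```bash
python3 go.py 435.3,-205.3,49,-0.288 435.3,-205.3,200,-0.288
```

```text
t 16.6 tcp [ 433.7 -202.1   90.9] open 42.7 F [-1.4 -0.2 -0. ] q7 0.02
ang -0.281
435.3,-205.3,49,-0.288 | d [-0.007  0.007  0.105] a [-0.008 -0.002  0.009] rows>= 1.0
435.3,-205.3,200,-0.288 | d [-0.006  0.004 -0.273] a [-0.008 -0.002  0.009] rows>= 3.6
```

>>> servo_tool:
  deltas:
    - {"ax": 0,"ay": 0,"az": 0,"dx": -0.005,"dy": 0.005,"dz": 0.06,"fingers": 0}
    - {"ax": 0,"ay": 0,"az": 0,"dx": -0.005,"dy": 0.005,"dz": 0.105,"fingers": 0}
    - {"ax": 0,"ay": 0,"az": 0,"dx": -0.005,"dy": 0.005,"dz": 0.105,"fingers": 0}
    - {"ax": 0,"ay": 0,"az": 0,"dx": -0.005,"dy": 0.005,"dz": 0.105,"fingers": 1}
    - {"ax": 0,"ay": 0,"az": 0,"dx": -0.005,"dy": 0.005,"dz": 0.105,"fingers": 1}
    - {"ax": 0,"ay": 0,"az": 0,"dx": -0.005,"dy": 0.005,"dz": 0.105,"fingers": 1}
    - {"ax": 0,"ay": 0,"az": 0,"dx": -0.005,"dy": 0.005,"dz": 0.105,"fingers": 1}
    - {"ax": 0,"ay": 0,"az": 0,"dx": -0.005,"dy": 0.005,"dz": 0.105,"fingers": 1}

```text
clock: 17.3
tool_pos: [437.8, -207.0, 53.5]
tcp_rot: [0.8, 0.601, 0.0, 0.001]
force: [-2.1, 1.7, 3.8]
opening: 28.1
gripper_force: 39.9
```

```bash
python3 go.py 435.3,-205.3,190,-0.288 530,-60,190,-0.07 652.2,65.9,190,-0.07
```

```text
t 17.3 tcp [ 437.8 -207.    53.5] open 28.1 F [-2.1  1.7  3.8] q7 -0.0
ang -0.282
435.3,-205.3,190,-0.288 | d [ 0.002 -0.007 -0.341] a [0.002 0.    0.007] rows>= 3.3
530,-60,190,-0.07 | d [ 0.417  0.12  -0.341] a [ 0.002  0.001 -0.27 ] rows>= 4.2
652.2,65.9,190,-0.07 | d [ 0.805  0.325 -0.341] a [ 0.002  0.001 -0.27 ] rows>= 4.2
```

>>> servo_tool:
  deltas:
    - {"ax": 0,"ay": 0,"az": 0,"dx": 0,"dy": 0,"dz": -0.1,"fingers": 1}
    - {"ax": 0,"ay": 0,"az": 0,"dx": 0,"dy": 0,"dz": -0.2,"fingers": 1}
    - {"ax": 0,"ay": 0,"az": -0.27,"dx": 0.08,"dy": 0.02,"dz": -0.29,"fingers": 1}
    - {"ax": 0,"ay": 0,"az": -0.27,"dx": 0.15,"dy": 0.04,"dz": -0.36,"fingers": 1}
    - {"ax": 0,"ay": 0,"az": -0.27,"dx": 0.417,"dy": 0.12,"dz": -0.38,"fingers": 1}
    - {"ax": 0,"ay": 0,"az": -0.27,"dx": 0.417,"dy": 0.12,"dz": -0.38,"fingers": 1}
    - {"ax": 0,"ay": 0,"az": -0.27,"dx": 0.417,"dy": 0.12,"dz": -0.38,"fingers": 1}
    - {"ax": 0,"ay": 0,"az": -0.27,"dx": 0.805,"dy": 0.325,"dz": -0.38,"fingers": 1}
    - {"ax": 0,"ay": 0,"az": -0.27,"dx": 0.805,"dy": 0.325,"dz": -0.38,"fingers": 1}
    - {"ax": 0,"ay": 0,"az": -0.27,"dx": 0.805,"dy": 0.325,"dz": -0.38,"fingers": 1}
    - {"ax": 0,"ay": 0,"az": -0.27,"dx": 0.805,"dy": 0.325,"dz": -0.38,"fingers": 1}
    - {"ax": 0,"ay": 0,"az": -0.27,"dx": 0.805,"dy": 0.325,"dz": -0.38,"fingers": 1}
    - {"ax": 0,"ay": 0,"az": -0.27,"dx": 0.805,"dy": 0.325,"dz": -0.38,"fingers": 1}
    - {"ax": 0,"ay": 0,"az": -0.27,"dx": 0.805,"dy": 0.325,"dz": -0.38,"fingers": 1}

```text
clock: 18.47
tool_pos: [651.6, 66.7, 204.0]
tcp_rot: [0.731, 0.682, -0.0, -0.0]
force: [-0.4, -0.7, -1.8]
opening: 28.1
gripper_force: 40.2
```

```bash
cat > chk.py <<'E'
from h import *
from seg import blobs
s=status.read_state(); t=s["tool_pos"]; print(np.round(t,1))
for n in("top","scene"):
    im,d=eyes.snapshot(n); C=cloud(n,d); print(n)
    blobs(im,C,"held",(100,130,60),(125,255,255),(t[2]-10,t[2]+30),10)
    near=np.hypot(C[...,0]-t[0],C[...,1]-t[1])<70
    m=near&(abs(C[...,2]-(t[2]-18))<7); P=C[m]
    if len(P)>20: print("frame",len(P),np.median(P[:,2]).round(1),[np.round(v,1) for v in cv2.minAreaRect(P[:,:2].astype(np.float32))])
    m=near&(C[...,2]>100)&(C[...,2]<t[2]-10); print("lowest near z",np.percentile(C[near&(C[...,2]>112)][:,2],[1,5]).round(1) if m.any() else None)
E
python3 chk.py; python3 go.py 652.2,65.9,125,-0.07 652.2,65.9,100,-0.07
```

```text
[651.6  66.7 204. ]
top
lowest near z None
scene
held 63 px(r,c) [209. 358.] med [648.4  59.6 208.2] rect [650.5  63. ] [13.2 26.6] 87.2
frame 307 186.4 [array([651.3,  63.5]), array([47.4, 82.4]), np.float64(86.7)]
lowest near z [114.6 184.2]
t 18.6 tcp [651.4  64.5 204.7] open 28.1 F [-0.5 -0.4 -1.6] q7 -0.38
ang -0.072
652.2,65.9,125,-0.07 | d [0.004 0.002 0.199] a [-0.     0.001 -0.003] rows>= 1.9
652.2,65.9,100,-0.07 | d [0.004 0.002 0.262] a [-0.     0.001 -0.003] rows>= 0.6
```

>>> servo_tool:
  deltas:
    - {"ax": 0,"ay": 0,"az": 0,"dx": 0.003,"dy": 0.002,"dz": 0.08,"fingers": 1}
    - {"ax": 0,"ay": 0,"az": 0,"dx": 0.003,"dy": 0.002,"dz": 0.15,"fingers": 1}
    - {"ax": 0,"ay": 0,"az": 0,"dx": 0.003,"dy": 0.002,"dz": 0.18,"fingers": 1}
    - {"ax": 0,"ay": 0,"az": 0,"dx": 0.003,"dy": 0.002,"dz": 0.2,"fingers": 1}
    - {"ax": 0,"ay": 0,"az": 0,"dx": 0.003,"dy": 0.002,"dz": 0.21,"fingers": 1}

```text
clock: 18.98
tool_pos: [652.2, 65.9, 120.2]
tcp_rot: [0.732, 0.681, -0.0, -0.0]
force: [-0.4, 0.4, -1.6]
opening: 27.8
gripper_force: 40.2
```

```bash
python3 go.py 652.2,65.9,100,-0.07
```

```text
t 19.0 tcp [652.2  65.9 120.2] open 27.8 F [-0.4  0.4 -1.6] q7 -0.4
ang -0.072
652.2,65.9,100,-0.07 | d [-0.   -0.    0.05] a [-0.001  0.001 -0.002] rows>= 0.5
```

>>> servo_tool:
  deltas:
    - {"ax": 0,"ay": 0,"az": 0,"dx": 0,"dy": 0,"dz": 0.025,"fingers": 1}
    - {"ax": 0,"ay": 0,"az": 0,"dx": 0,"dy": 0,"dz": 0.045,"fingers": 1}
    - {"ax": 0,"ay": 0,"az": 0,"dx": 0,"dy": 0,"dz": 0.055,"fingers": 1}
    - {"ax": 0,"ay": 0,"az": 0,"dx": 0,"dy": 0,"dz": 0.055,"fingers": 1}

```text
clock: 19.32
tool_pos: [653.0, 67.3, 99.8]
tcp_rot: [0.732, 0.682, 0.0, 0.001]
force: [-1.1, -0.4, 1.7]
opening: 28.2
gripper_force: 40.6
```

>>> servo_tool:
  deltas:
    - {"ax": 0,"ay": 0,"az": 0,"dx": 0,"dy": 0,"dz": 0,"fingers": 0}
    - {"ax": 0,"ay": 0,"az": 0,"dx": 0,"dy": 0,"dz": 0,"fingers": 0}
    - {"ax": 0,"ay": 0,"az": 0,"dx": 0,"dy": 0,"dz": 0,"fingers": 0}
    - {"ax": 0,"ay": 0,"az": 0,"dx": 0,"dy": 0,"dz": -0.05,"fingers": 0}
    - {"ax": 0,"ay": 0,"az": 0,"dx": 0,"dy": 0,"dz": -0.14,"fingers": 0}
    - {"ax": 0,"ay": 0,"az": 0,"dx": 0,"dy": 0,"dz": -0.22,"fingers": 0}
    - {"ax": 0,"ay": 0,"az": 0,"dx": 0,"dy": 0,"dz": -0.22,"fingers": 0}

```text
clock: 19.9
tool_pos: [655.8, 68.3, 194.5]
tcp_rot: [0.732, 0.682, 0.005, 0.003]
force: [1.6, 1.3, 1.5]
opening: 42.8
gripper_force: 0.0
```

```bash
python3 seg2.py | grep -E "top|scene|fresh|handle"; python3 go.py 530,-150,190,-0.1 424.3,-327.5,150,-0.1 424.3,-327.5,90,-0.1
```

```text
top
handle 18 px(r,c) [124. 335.] med [ 693.6 -145.2  109.7] rect [ 694.6 -144.7] [10.9 13.3] 49.9
handle 33 px(r,c) [143.  49.] med [636.  552.9 105.5] rect [636.4 555.1] [13.3 13.2] 48.3
handle 24 px(r,c) [161.  19.] med [590.2 626.  102.4] rect [590.5 626.7] [9.1 7.1] 4.8
fresh 42 px(r,c) [181. 430.] med [ 566.2 -391.3   58.2] rect [ 567.3 -390.5] [26.7 11.1] 22.6
fresh 48 px(r,c) [225. 131.] med [441.  356.4  62.3] rect [441.9 356.3] [11.8 28.4] 83.7
fresh 49 px(r,c) [229. 155.] med [432.1 294.8  61.7] rect [431.6 295. ] [11.5 29. ] 81.0
fresh 46 px(r,c) [238. 404.] med [ 422.1 -325.    58.1] rect [ 423.3 -325.5] [ 9.3 27.7] 86.7
scene
handle 14 px(r,c) [108. 425.] med [593.3 623.7  99.7] rect [593.4 624.7] [ 7.2 12.4] 26.5
handle 20 px(r,c) [125. 428.] med [639.1 552.7 104.6] rect [638.6 559.9] [10.  31.5] 10.9
handle 12 px(r,c) [123. 463.] med [724.8 631.1 101.2] rect [723.8 632.7] [9.1 9.7] 5.5
handle 60 px(r,c) [231. 355.] med [653.4  63.3 102.4] rect [653.3  66.1] [27.5 14.9] 4.0
handle 17 px(r,c) [291. 327.] med [ 689.5 -144.4  110.6] rect [ 690.4 -144. ] [10.5 14.4] 56.6
fresh 42 px(r,c) [146. 343.] med [444.7 352.3  59.7] rect [444.  354.7] [16.4 29.6] 79.1
fresh 39 px(r,c) [156. 331.] med [434.  290.9  61.1] rect [434.1 293.1] [15.2 29.7] 79.1
fresh 44 px(r,c) [299. 203.] med [ 425.9 -330.    58.8] rect [ 426.1 -329.6] [10.1 27.1] 84.2
fresh 52 px(r,c) [349. 230.] med [ 569.3 -395.    58.7] rect [ 569.6 -395.4] [26.1 11.4] 31.0
t 20.0 tcp [653.7  67.6 188.6] open 42.6 F [-0.2 -0.5 -1.1] q7 -0.39
ang -0.07
530,-150,190,-0.1 | d [-0.564 -0.27  -0.005] a [ 0.005 -0.001  0.038] rows>= 6.0
424.3,-327.5,150,-0.1 | d [-1.026 -0.503  0.094] a [ 0.005 -0.001  0.038] rows>= 5.0
424.3,-327.5,90,-0.1 | d [-1.026 -0.504  0.244] a [ 0.005 -0.001  0.038] rows>= 1.4
```

>>> servo_tool:
  deltas:
    - {"ax": 0,"ay": 0,"az": 0.044,"dx": -0.564,"dy": -0.27,"dz": 0,"fingers": 0}
    - {"ax": 0,"ay": 0,"az": 0.044,"dx": -0.564,"dy": -0.27,"dz": 0,"fingers": 0}
    - {"ax": 0,"ay": 0,"az": 0.044,"dx": -0.564,"dy": -0.27,"dz": 0,"fingers": 0}
    - {"ax": 0,"ay": 0,"az": 0.044,"dx": -0.564,"dy": -0.27,"dz": 0,"fingers": 0}
    - {"ax": 0,"ay": 0,"az": 0.044,"dx": -0.564,"dy": -0.27,"dz": 0,"fingers": 0}
    - {"ax": 0,"ay": 0,"az": 0.044,"dx": -0.95,"dy": -0.46,"dz": 0.05,"fingers": 0}
    - {"ax": 0,"ay": 0,"az": 0.044,"dx": -0.95,"dy": -0.46,"dz": 0.1,"fingers": 0}
    - {"ax": 0,"ay": 0,"az": 0.044,"dx": -1,"dy": -0.503,"dz": 0.1,"fingers": 0}
    - {"ax": 0,"ay": 0,"az": 0.044,"dx": -1,"dy": -0.503,"dz": 0.15,"fingers": 0}
    - {"ax": 0,"ay": 0,"az": 0.044,"dx": -1,"dy": -0.503,"dz": 0.2,"fingers": 0}
    - {"ax": 0,"ay": 0,"az": 0.044,"dx": -1,"dy": -0.503,"dz": 0.244,"fingers": 0}
    - {"ax": 0,"ay": 0,"az": 0.044,"dx": -1,"dy": -0.503,"dz": 0.244,"fingers": 0}
    - {"ax": 0,"ay": 0,"az": 0.044,"dx": -1,"dy": -0.503,"dz": 0.244,"fingers": 0}

```text
clock: 21.08
tool_pos: [417.9, -319.8, 83.9]
tcp_rot: [0.745, 0.667, -0.002, -0.004]
force: [-0.7, 1.0, -0.9]
opening: 42.4
gripper_force: 0.0
```

```bash
python3 go.py 424.3,-327.5,52,-0.105
```

```text
t 21.1 tcp [ 417.9 -319.8   83.9] open 42.4 F [-0.7  1.  -0.9] q7 0.38
ang -0.112
424.3,-327.5,52,-0.105 | d [-0.018  0.019  0.08 ] a [-0.011 -0.004 -0.009] rows>= 0.8
```

>>> servo_tool:
  deltas:
    - {"ax": 0,"ay": 0,"az": 0,"dx": -0.022,"dy": 0.006,"dz": 0,"fingers": 0}
    - {"ax": 0,"ay": 0,"az": 0,"dx": -0.022,"dy": 0.006,"dz": 0,"fingers": 0}
    - {"ax": 0,"ay": 0,"az": 0,"dx": -0.022,"dy": 0.006,"dz": 0.02,"fingers": 0}

```text
clock: 21.33
tool_pos: [427.7, -326.9, 82.9]
tcp_rot: [0.743, 0.67, 0.001, 0.002]
force: [0.9, -0.3, 0.5]
opening: 42.7
gripper_force: 0.0
```

```bash
python3 go.py 424.3,-327.5,51,-0.105
```

```text
t 21.3 tcp [ 427.7 -326.9   82.9] open 42.7 F [ 0.9 -0.3  0.5] q7 0.39
ang -0.104
424.3,-327.5,51,-0.105 | d [-0.002 -0.009  0.08 ] a [0.005 0.002 0.002] rows>= 0.8
```

>>> servo_tool:
  deltas:
    - {"ax": 0,"ay": 0,"az": 0,"dx": -0.001,"dy": -0.005,"dz": 0.04,"fingers": 0}
    - {"ax": 0,"ay": 0,"az": 0,"dx": -0.001,"dy": -0.005,"dz": 0.08,"fingers": 0}
    - {"ax": 0,"ay": 0,"az": 0,"dx": -0.001,"dy": -0.005,"dz": 0.08,"fingers": 0}
    - {"ax": 0,"ay": 0,"az": 0,"dx": -0.001,"dy": -0.005,"dz": 0.08,"fingers": 1}
    - {"ax": 0,"ay": 0,"az": 0,"dx": -0.001,"dy": -0.005,"dz": 0.08,"fingers": 1}
    - {"ax": 0,"ay": 0,"az": 0,"dx": -0.001,"dy": -0.005,"dz": 0.08,"fingers": 1}
    - {"ax": 0,"ay": 0,"az": 0,"dx": -0.001,"dy": -0.005,"dz": 0.08,"fingers": 1}
    - {"ax": 0,"ay": 0,"az": 0,"dx": -0.001,"dy": -0.005,"dz": 0.08,"fingers": 1}

```text
clock: 22.0
tool_pos: [423.6, -326.9, 49.5]
tcp_rot: [0.743, 0.669, 0.0, 0.0]
force: [-0.1, 0.9, -0.9]
opening: 28.5
gripper_force: 39.5
```

```bash
python3 go.py 500,-200,205,-0.07 560,0,205,-0.07  648.9,17,205,-0.07
```

```text
t 22.0 tcp [ 423.6 -326.9   49.5] open 28.5 F [-0.1  0.9 -0.9] q7 0.38
ang -0.105
500,-200,205,-0.07 | d [ 0.335  0.157 -0.389] a [ 0.001  0.001 -0.044] rows>= 5.1
560,0,205,-0.07 | d [ 0.848  0.254 -0.389] a [ 0.001  0.001 -0.044] rows>= 5.0
648.9,17,205,-0.07 | d [ 0.914  0.471 -0.389] a [ 0.001  0.001 -0.044] rows>= 2.2
```

>>> servo_tool:
  deltas:
    - {"ax": 0,"ay": 0,"az": 0,"dx": 0,"dy": 0,"dz": -0.1,"fingers": 1}
    - {"ax": 0,"ay": 0,"az": 0,"dx": 0.03,"dy": 0.01,"dz": -0.2,"fingers": 1}
    - {"ax": 0,"ay": 0,"az": -0.044,"dx": 0.08,"dy": 0.03,"dz": -0.28,"fingers": 1}
    - {"ax": 0,"ay": 0,"az": -0.044,"dx": 0.14,"dy": 0.06,"dz": -0.36,"fingers": 1}
    - {"ax": 0,"ay": 0,"az": -0.044,"dx": 0.335,"dy": 0.12,"dz": -0.39,"fingers": 1}
    - {"ax": 0,"ay": 0,"az": -0.044,"dx": 0.5,"dy": 0.19,"dz": -0.39,"fingers": 1}
    - {"ax": 0,"ay": 0,"az": -0.044,"dx": 0.7,"dy": 0.23,"dz": -0.39,"fingers": 1}
    - {"ax": 0,"ay": 0,"az": -0.044,"dx": 0.7,"dy": 0.23,"dz": -0.39,"fingers": 1}
    - {"ax": 0,"ay": 0,"az": -0.044,"dx": 0.914,"dy": 0.471,"dz": -0.39,"fingers": 1}
    - {"ax": 0,"ay": 0,"az": -0.044,"dx": 0.914,"dy": 0.471,"dz": -0.39,"fingers": 1}
    - {"ax": 0,"ay": 0,"az": -0.044,"dx": 0.914,"dy": 0.471,"dz": -0.39,"fingers": 1}
    - {"ax": 0,"ay": 0,"az": -0.044,"dx": 0.914,"dy": 0.471,"dz": -0.39,"fingers": 1}
    - {"ax": 0,"ay": 0,"az": -0.044,"dx": 0.914,"dy": 0.471,"dz": -0.39,"fingers": 1}
    - {"ax": 0,"ay": 0,"az": -0.044,"dx": 0.914,"dy": 0.471,"dz": -0.36,"fingers": 1}
    - {"ax": 0,"ay": 0,"az": -0.044,"dx": 0.914,"dy": 0.471,"dz": -0.33,"fingers": 1}
    - {"ax": 0,"ay": 0,"az": -0.044,"dx": 0.914,"dy": 0.471,"dz": -0.33,"fingers": 1}

```text
clock: 23.33
tool_pos: [647.2, 16.0, 177.4]
tcp_rot: [0.732, 0.682, -0.002, -0.001]
force: [-1.0, -1.4, -3.7]
opening: 28.6
gripper_force: 40.3
```

```bash
python3 go.py 649.2,17.3,120,-0.07 649.2,17.3,95,-0.07
```

```text
t 23.3 tcp [647.2  16.  177.4] open 28.6 F [-1.  -1.4 -3.7] q7 -0.32
ang -0.071
649.2,17.3,120,-0.07 | d [0.004 0.005 0.144] a [-0.006  0.002 -0.001] rows>= 1.4
649.2,17.3,95,-0.07 | d [0.004 0.006 0.206] a [-0.006  0.002 -0.001] rows>= 0.6
```

>>> servo_tool:
  deltas:
    - {"ax": 0,"ay": 0,"az": 0,"dx": 0.003,"dy": 0.004,"dz": 0.05,"fingers": 1}
    - {"ax": 0,"ay": 0,"az": 0,"dx": 0.003,"dy": 0.004,"dz": 0.1,"fingers": 1}
    - {"ax": 0,"ay": 0,"az": 0,"dx": 0.003,"dy": 0.004,"dz": 0.13,"fingers": 1}
    - {"ax": 0,"ay": 0,"az": 0,"dx": 0.003,"dy": 0.004,"dz": 0.16,"fingers": 1}
    - {"ax": 0,"ay": 0,"az": 0,"dx": 0.003,"dy": 0.004,"dz": 0.185,"fingers": 1}
    - {"ax": 0,"ay": 0,"az": 0,"dx": 0.003,"dy": 0.004,"dz": 0.206,"fingers": 1}
    - {"ax": 0,"ay": 0,"az": 0,"dx": 0.003,"dy": 0.004,"dz": 0.206,"fingers": 1}
    - {"ax": 0,"ay": 0,"az": 0,"dx": 0.003,"dy": 0.004,"dz": 0.206,"fingers": 1}

```text
clock: 24.0
tool_pos: [650.1, 17.1, 98.0]
tcp_rot: [0.732, 0.681, -0.001, -0.0]
force: [-0.0, -0.8, -0.8]
opening: 28.5
gripper_force: 42.3
```

```bash
python3 go.py 648,17,95,-0.07
```

```text
t 24.0 tcp [650.1  17.1  98. ] open 28.5 F [-0.  -0.8 -0.8] q7 -0.34
ang -0.071
648,17,95,-0.07 | d [-0.001 -0.005  0.007] a [-0.002  0.001 -0.002] rows>= 0.1
```

>>> servo_tool:
  deltas:
    - {"ax": 0,"ay": 0,"az": 0,"dx": 0,"dy": -0.002,"dz": 0.008,"fingers": 1}
    - {"ax": 0,"ay": 0,"az": 0,"dx": 0,"dy": -0.002,"dz": 0.008,"fingers": 1}
    - {"ax": 0,"ay": 0,"az": 0,"dx": 0,"dy": -0.002,"dz": 0.008,"fingers": 0}
    - {"ax": 0,"ay": 0,"az": 0,"dx": 0,"dy": -0.002,"dz": 0.008,"fingers": 0}
    - {"ax": 0,"ay": 0,"az": 0,"dx": 0,"dy": -0.002,"dz": 0.008,"fingers": 0}
    - {"ax": 0,"ay": 0,"az": 0,"dx": 0,"dy": -0.002,"dz": -0.05,"fingers": 0}
    - {"ax": 0,"ay": 0,"az": 0,"dx": 0,"dy": -0.002,"dz": -0.14,"fingers": 0}
    - {"ax": 0,"ay": 0,"az": 0,"dx": 0,"dy": -0.002,"dz": -0.23,"fingers": 0}
    - {"ax": 0,"ay": 0,"az": 0,"dx": 0,"dy": -0.002,"dz": -0.24,"fingers": 0}
    - {"ax": 0,"ay": 0,"az": 0,"dx": 0,"dy": -0.002,"dz": -0.24,"fingers": 0}

```text
clock: 24.83
tool_pos: [651.7, 18.8, 198.7]
tcp_rot: [0.732, 0.682, 0.003, 0.002]
force: [-1.0, 0.7, -0.8]
opening: 42.3
gripper_force: 0.0
```

```bash
python3 seg2.py | grep -E "top|scene|fresh|handle|plate"; python3 go.py 560,-200,195,0.475 568.4,-393,95,0.475 568.4,-393,53,0.475
```

```text
top
handle 18 px(r,c) [124. 335.] med [ 693.5 -145.2  109.6] rect [ 694.  -144.4] [11.6 11.7] 52.5
handle 34 px(r,c) [143.  50.] med [634.9 553.1 105.6] rect [635.7 554.8] [11.7 13.4] 48.1
handle 18 px(r,c) [143. 246.] med [643.2  71.6 104.2] rect [646.4  69.4] [ 5.2 19.4] 89.7
handle 23 px(r,c) [161.  19.] med [589.6 625.4 102.2] rect [590.7 627.1] [ 8.8 11.7] 40.7
coverplate 3784 px(r,c) [113. 513.] med [ 755.8 -617.3   29.6] rect [ 758.5 -619.5] [221.3 142.2] 78.5
coverplate 982 px(r,c) [150. 135.] med [640.1 365.1  29.4] rect [640.8 365.3] [69.7 99.6] 83.1
coverplate 347 px(r,c) [182. 428.] med [ 566.3 -391.    35.1] rect [ 568.5 -393.6] [76.7 40.7] 27.8
coverplate 1470 px(r,c) [207. 244.] med [492.   81.4  29.6] rect [498.8  69.8] [113.4 111.9] 85.8
fresh 43 px(r,c) [181. 430.] med [ 566.8 -390.7   58.8] rect [ 567. -391.] [27.  10.5] 29.5
fresh 52 px(r,c) [225. 131.] med [442.4 355.9  62.1] rect [441.9 356.1] [11.8 28.7] 79.9
fresh 53 px(r,c) [229. 155.] med [432.2 295.   62.3] rect [431.3 295.6] [10.8 28.4] 85.4
scene
handle 12 px(r,c) [108. 425.] med [592.6 624.8 100.7] rect 
[... 586 characters left out ...]
ate 1580 px(r,c) [225. 303.] med [501.   38.6  30.6] rect [498.5  39.6] [176.7 114.5] 86.1
coverplate 400 px(r,c) [353. 230.] med [ 571.9 -398.1   35.8] rect [ 567.9 -394.5] [78.2 43.7] 27.4
fresh 38 px(r,c) [156. 331.] med [434.2 290.9  60.5] rect [433.4 293.6] [18.1 30.2] 89.0
fresh 52 px(r,c) [349. 230.] med [ 568.9 -395.3   59.7] rect [ 569.4 -395.1] [25.2 13.2] 37.9
t 24.9 tcp [649.8  18.2 194.4] open 42.8 F [-0.1 -0.1 -0.7] q7 -0.31
ang -0.07
560,-200,195,0.475 | d [-0.56  -0.186 -0.001] a [ 0.     0.    -0.694] rows>= 5.7
568.4,-393,95,0.475 | d [-1.04  -0.131  0.249] a [ 0.     0.    -0.694] rows>= 5.2
568.4,-393,53,0.475 | d [-1.04  -0.131  0.354] a [ 0.     0.    -0.694] rows>= 1.0
```

>>> servo_tool:
  deltas:
    - {"ax": 0,"ay": 0,"az": -0.694,"dx": -0.56,"dy": -0.186,"dz": 0,"fingers": 0}
    - {"ax": 0,"ay": 0,"az": -0.694,"dx": -0.56,"dy": -0.186,"dz": 0,"fingers": 0}
    - {"ax": 0,"ay": 0,"az": -0.694,"dx": -0.56,"dy": -0.186,"dz": 0,"fingers": 0}
    - {"ax": 0,"ay": 0,"az": -0.694,"dx": -0.56,"dy": -0.186,"dz": 0,"fingers": 0}
    - {"ax": 0,"ay": 0,"az": -0.694,"dx": -0.56,"dy": -0.186,"dz": 0,"fingers": 0}
    - {"ax": 0,"ay": 0,"az": -0.694,"dx": -0.75,"dy": -0.165,"dz": 0.04,"fingers": 0}
    - {"ax": 0,"ay": 0,"az": -0.694,"dx": -0.75,"dy": -0.165,"dz": 0.08,"fingers": 0}
    - {"ax": 0,"ay": 0,"az": -0.694,"dx": -1,"dy": -0.131,"dz": 0.12,"fingers": 0}
    - {"ax": 0,"ay": 0,"az": -0.694,"dx": -1,"dy": -0.131,"dz": 0.16,"fingers": 0}
    - {"ax": 0,"ay": 0,"az": -0.694,"dx": -1,"dy": -0.131,"dz": 0.2,"fingers": 0}
    - {"ax": 0,"ay": 0,"az": -0.694,"dx": -1,"dy": -0.131,"dz": 0.24,"fingers": 0}
    - {"ax": 0,"ay": 0,"az": -0.694,"dx": -1,"dy": -0.131,"dz": 0.24,"fingers": 0}
    - {"ax": 0,"ay": 0,"az": -0.694,"dx": -1,"dy": -0.131,"dz": 0.24,"fingers": 0}
    - {"ax": 0,"ay": 0,"az": -0.694,"dx": -1,"dy": -0.131,"dz": 0.24,"fingers": 0}

```text
clock: 26.1
tool_pos: [569.7, -375.4, 98.1]
tcp_rot: [0.52, 0.854, 0.001, -0.001]
force: [0.6, 0.3, 0.7]
opening: 42.8
gripper_force: 0.0
```

```bash
python3 go.py 568.4,-393,52,0.475
```

```text
t 26.1 tcp [ 569.7 -375.4   98.1] open 42.8 F [0.6 0.3 0.7] q7 0.82
ang 0.476
568.4,-393,52,0.475 | d [-0.038 -0.023  0.115] a [ 0.001 -0.002  0.002] rows>= 1.2
```

>>> servo_tool:
  deltas:
    - {"ax": 0,"ay": 0,"az": 0,"dx": -0.038,"dy": -0.023,"dz": 0,"fingers": 0}
    - {"ax": 0,"ay": 0,"az": 0,"dx": -0.038,"dy": -0.023,"dz": 0.04,"fingers": 0}
    - {"ax": 0,"ay": 0,"az": 0,"dx": -0.038,"dy": -0.023,"dz": 0.09,"fingers": 0}
    - {"ax": 0,"ay": 0,"az": 0,"dx": -0.038,"dy": -0.023,"dz": 0.115,"fingers": 0}
    - {"ax": 0,"ay": 0,"az": 0,"dx": -0.038,"dy": -0.023,"dz": 0.115,"fingers": 0}
    - {"ax": 0,"ay": 0,"az": 0,"dx": -0.038,"dy": -0.023,"dz": 0.115,"fingers": 1}
    - {"ax": 0,"ay": 0,"az": 0,"dx": -0.038,"dy": -0.023,"dz": 0.115,"fingers": 1}
    - {"ax": 0,"ay": 0,"az": 0,"dx": -0.038,"dy": -0.023,"dz": 0.115,"fingers": 1}
    - {"ax": 0,"ay": 0,"az": 0,"dx": -0.038,"dy": -0.023,"dz": 0.115,"fingers": 1}
    - {"ax": 0,"ay": 0,"az": 0,"dx": -0.038,"dy": -0.023,"dz": 0.115,"fingers": 1}

```text
clock: 26.93
tool_pos: [568.8, -395.1, 53.7]
tcp_rot: [0.521, 0.854, 0.0, 0.001]
force: [-0.4, 0.7, 2.4]
opening: 28.0
gripper_force: 39.9
```

```bash
python3 go.py 568.4,-393,205,0.475 530,-150,205,-0.07 645.9,-31.6,205,-0.07
```

```text
t 26.9 tcp [ 568.8 -395.1   53.7] open 28.0 F [-0.4  0.7  2.4] q7 0.83
ang 0.475
568.4,-393,205,0.475 | d [ 0.004  0.002 -0.378] a [ 0.001  0.002 -0.   ] rows>= 3.6
530,-150,205,-0.07 | d [ 0.589  0.194 -0.379] a [0.002 0.001 0.694] rows>= 5.9
645.9,-31.6,205,-0.07 | d [ 0.72   0.587 -0.379] a [0.002 0.001 0.694] rows>= 4.0
```

>>> servo_tool:
  deltas:
    - {"ax": 0,"ay": 0,"az": 0,"dx": 0,"dy": 0,"dz": -0.1,"fingers": 1}
    - {"ax": 0,"ay": 0,"az": 0.1,"dx": 0.03,"dy": 0.01,"dz": -0.2,"fingers": 1}
    - {"ax": 0,"ay": 0,"az": 0.25,"dx": 0.08,"dy": 0.03,"dz": -0.29,"fingers": 1}
    - {"ax": 0,"ay": 0,"az": 0.4,"dx": 0.15,"dy": 0.05,"dz": -0.36,"fingers": 1}
    - {"ax": 0,"ay": 0,"az": 0.55,"dx": 0.25,"dy": 0.08,"dz": -0.39,"fingers": 1}
    - {"ax": 0,"ay": 0,"az": 0.694,"dx": 0.35,"dy": 0.12,"dz": -0.39,"fingers": 1}
    - {"ax": 0,"ay": 0,"az": 0.694,"dx": 0.45,"dy": 0.15,"dz": -0.39,"fingers": 1}
    - {"ax": 0,"ay": 0,"az": 0.694,"dx": 0.54,"dy": 0.18,"dz": -0.39,"fingers": 1}
    - {"ax": 0,"ay": 0,"az": 0.694,"dx": 0.589,"dy": 0.23,"dz": -0.39,"fingers": 1}
    - {"ax": 0,"ay": 0,"az": 0.694,"dx": 0.72,"dy": 0.587,"dz": -0.39,"fingers": 1}
    - {"ax": 0,"ay": 0,"az": 0.694,"dx": 0.72,"dy": 0.587,"dz": -0.39,"fingers": 1}
    - {"ax": 0,"ay": 0,"az": 0.694,"dx": 0.72,"dy": 0.587,"dz": -0.39,"fingers": 1}
    - {"ax": 0,"ay": 0,"az": 0.694,"dx": 0.72,"dy": 0.587,"dz": -0.39,"fingers": 1}
    - {"ax": 0,"ay": 0,"az": 0.694,"dx": 0.72,"dy": 0.587,"dz": -0.36,"fingers": 1}
    - {"ax": 0,"ay": 0,"az": 0.694,"dx": 0.72,"dy": 0.587,"dz": -0.33,"fingers": 1}
    - {"ax": 0,"ay": 0,"az": 0.694,"dx": 0.72,"dy": 0.587,"dz": -0.33,"fingers": 1}
    - {"ax": 0,"ay": 0,"az": 0.694,"dx": 0.72,"dy": 0.587,"dz": -0.33,"fingers": 1}

```text
clock: 28.35
tool_pos: [644.2, -33.2, 183.4]
tcp_rot: [0.732, 0.681, -0.001, -0.001]
force: [0.3, 0.2, -1.3]
opening: 28.0
gripper_force: 40.1
```

```bash
python3 go.py 645.9,-31.8,125,-0.07 645.9,-31.8,99,-0.07
```

```text
t 28.4 tcp [644.2 -33.2 183.4] open 28.0 F [ 0.3  0.2 -1.3] q7 -0.24
ang -0.072
645.9,-31.8,125,-0.07 | d [0.004 0.004 0.146] a [-0.003  0.001 -0.003] rows>= 1.4
645.9,-31.8,99,-0.07 | d [0.004 0.005 0.211] a [-0.003  0.001 -0.003] rows>= 0.6
```

>>> servo_tool:
  deltas:
    - {"ax": 0,"ay": 0,"az": 0,"dx": 0.003,"dy": 0.003,"dz": 0.05,"fingers": 1}
    - {"ax": 0,"ay": 0,"az": 0,"dx": 0.003,"dy": 0.003,"dz": 0.1,"fingers": 1}
    - {"ax": 0,"ay": 0,"az": 0,"dx": 0.003,"dy": 0.003,"dz": 0.13,"fingers": 1}
    - {"ax": 0,"ay": 0,"az": 0,"dx": 0.003,"dy": 0.003,"dz": 0.16,"fingers": 1}
    - {"ax": 0,"ay": 0,"az": 0,"dx": 0.003,"dy": 0.003,"dz": 0.185,"fingers": 1}
    - {"ax": 0,"ay": 0,"az": 0,"dx": 0.003,"dy": 0.003,"dz": 0.21,"fingers": 1}
    - {"ax": 0,"ay": 0,"az": 0,"dx": 0.003,"dy": 0.003,"dz": 0.214,"fingers": 1}
    - {"ax": 0,"ay": 0,"az": 0,"dx": 0.003,"dy": 0.003,"dz": 0.214,"fingers": 1}
    - {"ax": 0,"ay": 0,"az": 0,"dx": 0.003,"dy": 0.003,"dz": 0.214,"fingers": 1}

```text
clock: 29.1
tool_pos: [646.9, -30.3, 99.2]
tcp_rot: [0.732, 0.682, 0.0, 0.0]
force: [-0.3, -0.6, -1.4]
opening: 28.0
gripper_force: 43.7
```

```bash
python3 go.py 645.9,-31.8,99,-0.07
```

```text
t 29.1 tcp [646.9 -30.3  99.2] open 28.0 F [-0.3 -0.6 -1.4] q7 -0.27
ang -0.07
645.9,-31.8,99,-0.07 | d [-0.004 -0.002  0.   ] a [ 0.001 -0.    -0.001] rows>= 0.0
```

>>> servo_tool:
  deltas:
    - {"ax": 0,"ay": 0,"az": 0,"dx": -0.002,"dy": 0,"dz": 0.006,"fingers": 1}
    - {"ax": 0,"ay": 0,"az": 0,"dx": -0.002,"dy": 0,"dz": 0.006,"fingers": 1}
    - {"ax": 0,"ay": 0,"az": 0,"dx": -0.002,"dy": 0,"dz": 0.006,"fingers": 0}
    - {"ax": 0,"ay": 0,"az": 0,"dx": -0.002,"dy": 0,"dz": 0.006,"fingers": 0}
    - {"ax": 0,"ay": 0,"az": 0,"dx": -0.002,"dy": 0,"dz": 0.006,"fingers": 0}
    - {"ax": 0,"ay": 0,"az": 0,"dx": -0.002,"dy": 0,"dz": -0.05,"fingers": 0}
    - {"ax": 0,"ay": 0,"az": 0,"dx": -0.002,"dy": 0,"dz": -0.14,"fingers": 0}
    - {"ax": 0,"ay": 0,"az": 0,"dx": -0.002,"dy": 0,"dz": -0.23,"fingers": 0}
    - {"ax": 0,"ay": 0,"az": 0.15,"dx": 0.1,"dy": -0.1,"dz": -0.24,"fingers": -1}
    - {"ax": 0,"ay": 0,"az": 0.3,"dx": 0.18,"dy": -0.2,"dz": -0.24,"fingers": -1}
    - {"ax": 0,"ay": 0,"az": 0.45,"dx": 0.3,"dy": -0.25,"dz": -0.24,"fingers": -1}
    - {"ax": 0,"ay": 0,"az": 0.6,"dx": 0.4,"dy": -0.3,"dz": -0.24,"fingers": -1}
    - {"ax": 0,"ay": 0,"az": 0.75,"dx": 0.5,"dy": -0.3,"dz": -0.24,"fingers": -1}
    - {"ax": 0,"ay": 0,"az": 0.9,"dx": 0.6,"dy": -0.3,"dz": -0.24,"fingers": -1}
    - {"ax": 0,"ay": 0,"az": 1,"dx": 0.6,"dy": -0.3,"dz": -0.24,"fingers": -1}
    - {"ax": 0,"ay": 0,"az": 1,"dx": 0.6,"dy": -0.3,"dz": -0.24,"fingers": -1}

```text
clock: 30.43
tool_pos: [540.7, 227.3, 195.4]
tcp_rot: [0.936, 0.352, 0.001, -0.002]
force: [-2.0, 0.8, -0.4]
opening: 85.4
gripper_force: 0.0
```

```bash
python3 seg2.py | grep -E "top|scene|fresh|handle|plate|orange"; sed -i 's/100:260\],(400,475)/220:380],(400,475)/' tile.py; python3 tile.py; python3 go.py 497,40,180,-1.64 497,40,100,-1.64
```

```text
top
handle 18 px(r,c) [124. 335.] med [ 693.8 -145.2  109.7] rect [ 694.  -144.2] [14.7 11.8] 45.0
handle 52 px(r,c) [141. 248.] med [650.   67.4 104.1] rect [649.6  67. ] [29.6 10. ] 1.5
handle 48 px(r,c) [142. 268.] med [646.7  17.8 104.8] rect [646.9  17.3] [ 9.7 27.7] 83.4
handle 47 px(r,c) [144. 287.] med [645.  -28.8 103.3] rect [644.8 -29.1] [ 8.7 30. ] 84.8
handle 33 px(r,c) [143.  50.] med [635.5 553.1 103.9] rect [635.7 555.4] [10.5 14. ] 35.2
handle 26 px(r,c) [161.  19.] med [590.5 626.2 104.4] rect [590.7 626.7] [11.1  9.4] 73.1
orange 41 px(r,c) [205. 249.] med [497.3  63.8  53.9] rect [498.   64.5] [25.8  8. ] 1.5
orange 38 px(r,c) [207. 268.] med [494.1  15.7  53.5] rect [495.8  16.8] [25.7  7.9] 2.0
coverplate 3810 px(r,c) [113. 513.] med [ 756.4 -616.8   29.6] rect [ 759.3 -619.4] [222.4 143.1] 78.5
coverplate 2381 px(r,c) [207. 257.] med [494.5  44.   29.6] rect [496.6  40.5] [170.7 110.8] 86.0
fresh 51 px(r,c) [225. 131.] med [441.1 356.5  61.7] rect [442.  356.1] [12.6 28.2] 85.8
scene
handle 11 px(r,c) [107. 425.] med [593.6 623.7 100.8] rect [592.8 623.7] [ 4. 
[... 672 characters left out ...]
8.] med [497.6  11.9  51.6] rect [497.8  12.4] [11.6 28.3] 88.4
coverplate 531 px(r,c) [177. 397.] med [642.7 362.2  30.4] rect [641.9 363.2] [ 72.2 100.7] 83.7
coverplate 1570 px(r,c) [225. 302.] med [501.4  36.3  30.3] rect [498.5  38.5] [176.5 115.4] 85.5
fresh 37 px(r,c) [146. 343.] med [444.  353.8  60. ] rect [444.1 353.1] [17.3 30.5] 74.7
fresh 38 px(r,c) [156. 330.] med [432.8 291.4  60.2] rect [434.2 294.2] [16.4 31.4] 83.5
t 30.5 tcp [543.  219.8 194.8] open 85.0 F [-0.2 -0.6 -0.1] q7 -1.43
ang -0.851
497,40,180,-1.64 | d [-0.383  0.262  0.037] a [-1.000e-03  0.000e+00  1.005e+00] rows>= 4.5
497,40,100,-1.64 | d [-0.383  0.262  0.237] a [-1.000e-03  0.000e+00  1.005e+00] rows>= 1.9
```

View pics/t5.png

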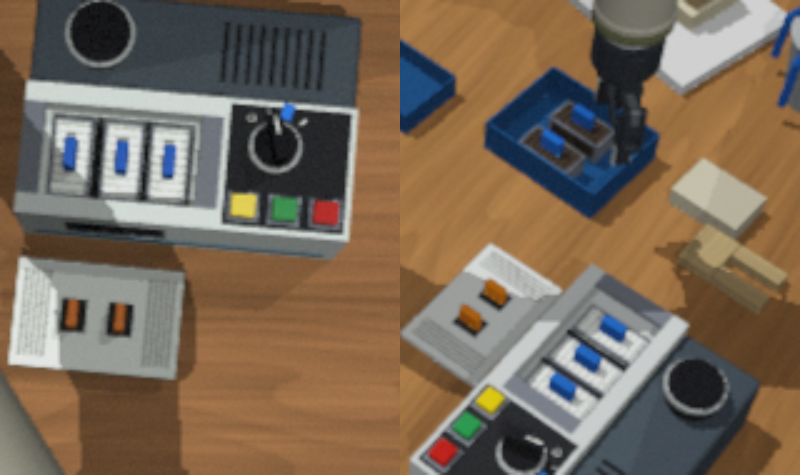

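>>> servo_tool:
  deltas:
    - {"ax": 0,"ay": 0,"az": 1,"dx": -0.38,"dy": 0.264,"dz": 0.04,"fingers": -1}
    - {"ax": 0,"ay": 0,"az": 1,"dx": -0.38,"dy": 0.264,"dz": 0.04,"fingers": -1}
    - {"ax": 0,"ay": 0,"az": 1,"dx": -0.38,"dy": 0.264,"dz": 0.04,"fingers": -1}
    - {"ax": 0,"ay": 0,"az": 1,"dx": -0.38,"dy": 0.264,"dz": 0.04,"fingers": -1}
    - {"ax": 0,"ay": 0,"az": 1,"dx": -0.38,"dy": 0.264,"dz": 0.04,"fingers": -1}
    - {"ax": 0,"ay": 0,"az": 1,"dx": -0.38,"dy": 0.264,"dz": 0.08,"fingers": -1}
    - {"ax": 0,"ay": 0,"az": 1,"dx": -0.38,"dy": 0.264,"dz": 0.15,"fingers": -1}
    - {"ax": 0,"ay": 0,"az": 1,"dx": -0.38,"dy": 0.264,"dz": 0.22,"fingers": -1}
    - {"ax": 0,"ay": 0,"az": 1,"dx": -0.38,"dy": 0.264,"dz": 0.22,"fingers": -1}
    - {"ax": 0,"ay": 0,"az": 1,"dx": -0.38,"dy": 0.264,"dz": 0.22,"fingers": -1}

```text
clock: 31.37
tool_pos: [497.2, 36.6, 106.2]
tcp_rot: [0.999, -0.036, -0.002, 0.0]
force: [1.1, -0.3, 0.5]
opening: 85.2
gripper_force: 0.0
```

```bash
python3 go.py 498,38.8,40,-1.64
```

```text
t 31.4 tcp [497.2  36.6 106.2] open 85.2 F [ 1.1 -0.3  0.5] q7 -1.86
ang -1.642
498,38.8,40,-1.64 | d [ 0.002 -0.006  0.165] a [ 0.001  0.004 -0.003] rows>= 1.6
```

>>> servo_tool:
  deltas:
    - {"ax": 0,"ay": 0,"az": 0,"dx": 0.002,"dy": -0.004,"dz": 0.08,"fingers": -1}
    - {"ax": 0,"ay": 0,"az": 0,"dx": 0.002,"dy": -0.004,"dz": 0.14,"fingers": -1}
    - {"ax": 0,"ay": 0,"az": 0,"dx": 0.002,"dy": -0.004,"dz": 0.163,"fingers": -1}
    - {"ax": 0,"ay": 0,"az": 0,"dx": 0.002,"dy": -0.004,"dz": 0.163,"fingers": -1}
    - {"ax": 0,"ay": 0,"az": 0,"dx": 0.002,"dy": -0.004,"dz": 0.163,"fingers": 0.1}
    - {"ax": 0,"ay": 0,"az": 0,"dx": 0.002,"dy": -0.004,"dz": 0.163,"fingers": 1}
    - {"ax": 0,"ay": 0,"az": 0,"dx": 0.002,"dy": -0.004,"dz": 0.163,"fingers": 1}
    - {"ax": 0,"ay": 0,"az": 0,"dx": 0.002,"dy": -0.004,"dz": 0.163,"fingers": 1}
    - {"ax": 0,"ay": 0,"az": 0,"dx": 0.002,"dy": -0.004,"dz": 0.163,"fingers": 1}
    - {"ax": 0,"ay": 0,"az": 0,"dx": 0.002,"dy": -0.004,"dz": 0.163,"fingers": 1}
    - {"ax": 0,"ay": 0,"az": 0,"dx": 0.002,"dy": -0.004,"dz": 0.163,"fingers": 1}

```text
clock: 32.28
tool_pos: [501.2, 39.9, 44.9]
tcp_rot: [0.999, -0.035, 0.002, -0.0]
force: [-4.9, -0.7, 18.2]
opening: 35.3
gripper_force: 38.3
```

```bash
python3 go.py 498,38.8,200,-1.64 649,17,210,-1.64
```

```text
t 32.3 tcp [501.2  39.9  44.9] open 35.3 F [-4.9 -0.7 18.2] q7 -1.9
ang -1.641
498,38.8,200,-1.64 | d [-0.006  0.003 -0.388] a [-0.    -0.006 -0.002] rows>= 3.7
649,17,210,-1.64 | d [ 0.374  0.031 -0.411] a [-0.    -0.006 -0.002] rows>= 3.7
```

>>> servo_tool:
  deltas:
    - {"ax": 0,"ay": 0,"az": 0,"dx": 0,"dy": 0,"dz": -0.06,"fingers": 1}
    - {"ax": 0,"ay": 0,"az": 0,"dx": 0,"dy": 0,"dz": -0.14,"fingers": 1}
    - {"ax": 0,"ay": 0,"az": 0,"dx": 0,"dy": 0,"dz": -0.23,"fingers": 1}
    - {"ax": 0,"ay": 0,"az": 0,"dx": 0,"dy": 0,"dz": -0.32,"fingers": 1}
    - {"ax": 0,"ay": 0,"az": 0,"dx": 0,"dy": 0,"dz": -0.42,"fingers": 1}
    - {"ax": 0,"ay": 0,"az": 0,"dx": 0.2,"dy": 0.015,"dz": -0.42,"fingers": 1}
    - {"ax": 0,"ay": 0,"az": 0,"dx": 0.374,"dy": 0.031,"dz": -0.42,"fingers": 1}
    - {"ax": 0,"ay": 0,"az": 0,"dx": 0.374,"dy": 0.031,"dz": -0.42,"fingers": 1}
    - {"ax": 0,"ay": 0,"az": 0,"dx": 0.374,"dy": 0.031,"dz": -0.42,"fingers": 1}
    - {"ax": 0,"ay": 0,"az": 0,"dx": 0.374,"dy": 0.031,"dz": -0.42,"fingers": 1}
    - {"ax": 0,"ay": 0,"az": 0,"dx": 0.374,"dy": 0.031,"dz": -0.42,"fingers": 1}

```text
clock: 33.2
tool_pos: [648.0, 16.4, 208.6]
tcp_rot: [0.999, -0.036, -0.001, -0.0]
force: [0.1, 0.3, -2.2]
opening: 33.7
gripper_force: 44.3
```

```bash
cat > cov.py <<'E'
from h import *
from seg import blobs
s=status.read_state(); t=s["tool_pos"]; print(np.round(t,1))
im,d=eyes.snapshot("scene"); C=cloud("scene",d)
blobs(im,C,"plate",(0,0,110),(179,70,255),(t[2]-40,t[2]+3),200)
m=(np.hypot(C[...,0]-t[0],C[...,1]-t[1])<110)&(C[...,2]>t[2]-30)&(C[...,2]<t[2]-3)
P=C[m]; z=P[:,2]; P=P[abs(z-np.median(z))<8]; A=np.c_[P[:,:2]-t[:2],np.ones(len(P))]; print("plane",np.linalg.lstsq(A,P[:,2],rcond=None)[0].round(3))
blobs(im,C,"orange",(5,170,80),(20,255,255),(t[2]-10,t[2]+40))
cv2.imwrite("pics/s6.png",cv2.resize(im[120:300,260:440],None,fx=3,fy=3,interpolation=cv2.INTER_CUBIC))
E
python3 cov.py; python3 go.py
```

```text
[648.   16.4 208.6]
plate 383 px(r,c) [  5. 272.] med [-80.6 685.3 188.2] rect [-95.6 697.4] [148.5  71.4] 29.5
plate 326 px(r,c) [132. 172.] med [ 56.3  -9.3 193.1] rect [51.9 -8.1] [86. 41.] 85.7
plate 1732 px(r,c) [230. 346.] med [663.6 -14.6 193.5] rect [645.5  16.4] [179.  114.6] 85.1
plate 405 px(r,c) [386. 545.] med [1210.8  -99.6  189.9] rect [1211.1  -86. ] [  3.1 200.5] 0.1
plane [-7.00000e-03  2.00000e-03  1.93625e+02]
orange 32 px(r,c) [217. 353.] med [654.3  26.8 212.8] rect [654.   28.1] [12.2 12.5] 75.3
orange 9 px(r,c) [227. 347.] med [655.6  -4.6 201.6] rect [652.8  -4.7] [ 4.3 10.6] 85.1
t 33.2 tcp [647.2  17.  209.3] open 33.6 F [ 0.3 -0.3 -2.5] q7 -1.82
ang -1.641
```

View pics/s6.png

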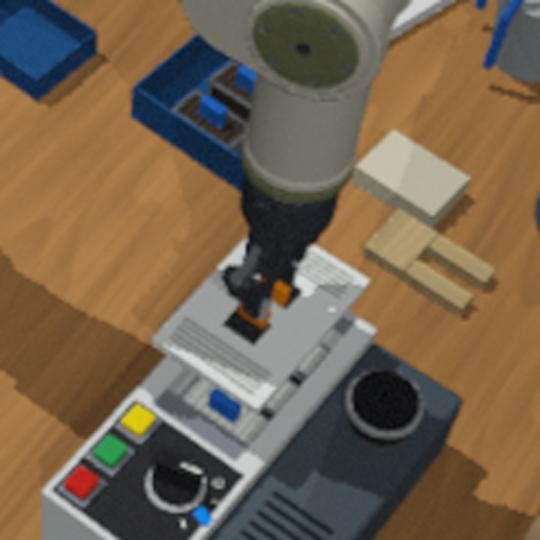

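>>> servo_tool:
  deltas:
    - {"ax": 0,"ay": 0,"az": -0.008,"dx": 0.008,"dy": -0.003,"dz": 0.06,"fingers": 1}
    - {"ax": 0,"ay": 0,"az": -0.008,"dx": 0.008,"dy": -0.003,"dz": 0.11,"fingers": 1}
    - {"ax": 0,"ay": 0,"az": -0.008,"dx": 0.008,"dy": -0.003,"dz": 0.125,"fingers": 1}
    - {"ax": 0,"ay": 0,"az": -0.008,"dx": 0.008,"dy": -0.003,"dz": 0.135,"fingers": 1}
    - {"ax": 0,"ay": 0,"az": -0.008,"dx": 0.008,"dy": -0.003,"dz": 0.145,"fingers": 1}
    - {"ax": 0,"ay": 0,"az": -0.008,"dx": 0.008,"dy": -0.003,"dz": 0.155,"fingers": 1}
    - {"ax": 0,"ay": 0,"az": -0.008,"dx": 0.008,"dy": -0.003,"dz": 0.16,"fingers": 1}
    - {"ax": 0,"ay": 0,"az": -0.008,"dx": 0.008,"dy": -0.003,"dz": 0.16,"fingers": 1}

```text
clock: 33.92
tool_pos: [650.9, 17.8, 146.0]
tcp_rot: [0.999, -0.032, 0.0, -0.0]
force: [0.2, 0.0, -2.8]
opening: 33.4
gripper_force: 44.3
```

```bash
python3 go.py 650.4,17.9,138,-1.64; python3 cov.py
```

```text
t 33.9 tcp [650.9  17.8 146. ] open 33.4 F [ 0.2  0.  -2.8] q7 -1.82
ang -1.635
650.4,17.9,138,-1.64 | d [-0.001 -0.     0.02 ] a [-0.    -0.001  0.007] rows>= 0.2
[650.9  17.8 146. ]
plate 637 px(r,c) [ 19. 272.] med [-68.  675.4 129.3] rect [-95.3 708.7] [185.4 131.7] 38.6
plate 226 px(r,c) [ 43. 369.] med [281.6 780.2 123. ] rect [274.5 810.1] [ 61.1 125. ] 10.1
plate 568 px(r,c) [114. 444.] med [664.9 619.1 113.3] rect [657.  618.8] [107.3 119.6] 32.1
plate 280 px(r,c) [152. 163.] med [ 47.6 -49.9 127.5] rect [ 30.2 -48.9] [110.7  33.5] 30.9
plate 2729 px(r,c) [253. 339.] med [669.4 -34.1 128.1] rect [644.8 -49.5] [329.1 133.9] 85.9
plate 467 px(r,c) [376. 541.] med [1210.9  -50.2  127.4] rect [1210.8  -30.6] [276.4   3.2] 89.9
plane [-8.00000e-03  1.00000e-03  1.30741e+02]
orange 30 px(r,c) [231. 352.] med [656.8  27.9 150.4] rect [657.2  29.8] [10.4 12.6] 77.7
```

>>> servo_tool:
  deltas:
    - {"ax": 0,"ay": 0,"az": 0,"dx": 0,"dy": 0,"dz": 0.01,"fingers": 1}
    - {"ax": 0,"ay": 0,"az": 0,"dx": 0,"dy": 0,"dz": 0.018,"fingers": 1}
    - {"ax": 0,"ay": 0,"az": 0,"dx": 0,"dy": 0,"dz": 0.024,"fingers": 1}
    - {"ax": 0,"ay": 0,"az": 0,"dx": 0,"dy": 0,"dz": 0.027,"fingers": 1}
    - {"ax": 0,"ay": 0,"az": 0,"dx": 0,"dy": 0,"dz": 0.027,"fingers": 1}

```text
clock: 34.38
tool_pos: [651.3, 17.8, 137.5]
tcp_rot: [0.999, -0.032, 0.001, 0.0]
force: [-6.4, -0.5, 12.3]
opening: 33.3
gripper_force: 47.7
```

```bash
python3 go.py; python3 cov.py|grep plane
```

```text
t 34.4 tcp [651.3  17.8 137.5] open 33.3 F [-6.4 -0.5 12.3] q7 -1.83
ang -1.635
plane [-2.00000e-03  1.00000e-02  1.22211e+02]
```

>>> servo_tool:
  deltas:
    - {"ax": 0,"ay": 0,"az": 0,"dx": 0,"dy": 0,"dz": 0,"fingers": -1}
    - {"ax": 0,"ay": 0,"az": 0,"dx": 0,"dy": 0,"dz": 0,"fingers": -1}
    - {"ax": 0,"ay": 0,"az": 0,"dx": 0,"dy": 0,"dz": 0,"fingers": -1}
    - {"ax": 0,"ay": 0,"az": 0,"dx": 0,"dy": 0,"dz": 0,"fingers": -1}
    - {"ax": 0,"ay": 0,"az": 0,"dx": 0,"dy": 0,"dz": -0.05,"fingers": -1}
    - {"ax": 0,"ay": 0,"az": 0,"dx": 0,"dy": 0,"dz": -0.14,"fingers": -1}
    - {"ax": 0,"ay": 0,"az": 0,"dx": -0.1,"dy": -0.1,"dz": -0.22,"fingers": -1}
    - {"ax": 0,"ay": 0,"az": 0,"dx": -0.2,"dy": -0.2,"dz": -0.22,"fingers": -1}
    - {"ax": 0,"ay": 0,"az": 0,"dx": -0.3,"dy": -0.3,"dz": -0.22,"fingers": -1}
    - {"ax": 0,"ay": 0,"az": 0,"dx": -0.4,"dy": -0.4,"dz": -0.22,"fingers": -1}
    - {"ax": 0,"ay": 0,"az": 0,"dx": -0.4,"dy": -0.4,"dz": -0.22,"fingers": -1}
    - {"ax": 0,"ay": 0,"az": 0,"dx": -0.4,"dy": -0.4,"dz": -0.22,"fingers": -1}

```text
clock: 35.43
tool_pos: [498.2, 192.2, 223.7]
tcp_rot: [1.0, -0.029, 0.0, -0.001]
force: [0.4, 1.4, 0.2]
opening: 85.7
gripper_force: 0.0
```

```bash
python3 seg.py | grep -E "top|scene|orange|plate|selbar"; python3 go.py
```

```text
top
orange 52 px(r,c) [138. 257.] med [647.2  43.1 145.8] rect [646.9  43.7] [26.  10.8] 1.1
orange 51 px(r,c) [140. 277.] med [643.9  -4.4 145.4] rect [646.1  -4.8] [11.5 29.7] 84.2
plate 2685 px(r,c) [141. 270.] med [648.6  13.4 121.6] rect [647.2  17.9] [172.  113.5] 85.3
selbar 94 [ 656.9 -133.9  149.8] ((657.2955322265625, -133.09349060058594), (41.5478515625, 13.251290321350098), 9.40737247467041)
scene
orange 59 px(r,c) [229. 351.] med [650.7  37.4 143.3] rect [650.7  38.9] [ 9.6 26.1] 83.4
orange 59 px(r,c) [240. 341.] med [647.1 -10.6 142.4] rect [646.9 -10. ] [11.8 28. ] 85.0
plate 1848 px(r,c) [240. 345.] med [654.    9.3 122.4] rect [646.4  17.4] [176.2 116.3] 85.6
selbar 79 [ 660.3 -135.3  150. ] ((659.2144165039062, -135.22769165039062), (41.065147399902344, 16.300533294677734), 10.648290634155273)
t 35.5 tcp [498.3 193.1 224. ] open 85.0 F [-0.7  0.5  0.7] q7 -2.14
ang -1.626
```

View pics/crop2.png

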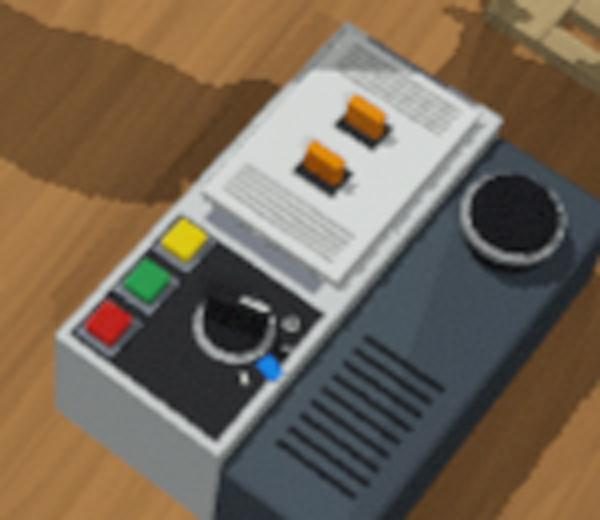

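```bash
python3 go.py 658.2,-134.2,210,-1.40 658.2,-134.2,138,-1.40
```

```text
t 35.5 tcp [498.3 193.1 224. ] open 85.0 F [-0.7  0.5  0.7] q7 -2.14
ang -1.626
658.2,-134.2,210,-1.40 | d [0.444 0.795 0.034] a [-0.002 -0.001 -0.288] rows>= 8.7
658.2,-134.2,138,-1.40 | d [0.444 0.795 0.214] a [-0.002 -0.001 -0.288] rows>= 1.7
```

>>> servo_tool:
  deltas:
    - {"ax": 0,"ay": 0,"az": -0.288,"dx": 0.444,"dy": 0.795,"dz": 0.03,"fingers": 0}
    - {"ax": 0,"ay": 0,"az": -0.288,"dx": 0.444,"dy": 0.795,"dz": 0.03,"fingers": 0}
    - {"ax": 0,"ay": 0,"az": -0.288,"dx": 0.444,"dy": 0.795,"dz": 0.03,"fingers": 0}
    - {"ax": 0,"ay": 0,"az": -0.288,"dx": 0.444,"dy": 0.795,"dz": 0.03,"fingers": 0}
    - {"ax": 0,"ay": 0,"az": -0.288,"dx": 0.444,"dy": 0.795,"dz": 0.03,"fingers": 0}
    - {"ax": 0,"ay": 0,"az": -0.288,"dx": 0.444,"dy": 0.795,"dz": 0.03,"fingers": 0}
    - {"ax": 0,"ay": 0,"az": -0.288,"dx": 0.444,"dy": 0.795,"dz": 0.03,"fingers": 0}
    - {"ax": 0,"ay": 0,"az": -0.288,"dx": 0.444,"dy": 0.795,"dz": 0.03,"fingers": 0}
    - {"ax": 0,"ay": 0,"az": -0.288,"dx": 0.444,"dy": 0.795,"dz": 0.03,"fingers": 0}
    - {"ax": 0,"ay": 0,"az": -0.288,"dx": 0.444,"dy": 0.795,"dz": 0.1,"fingers": 0}
    - {"ax": 0,"ay": 0,"az": -0.288,"dx": 0.444,"dy": 0.795,"dz": 0.1,"fingers": 0}
    - {"ax": 0,"ay": 0,"az": -0.288,"dx": 0.444,"dy": 0.795,"dz": 0.1,"fingers": 0}
    - {"ax": 0,"ay": 0,"az": -0.288,"dx": 0.444,"dy": 0.795,"dz": 0.1,"fingers": 0}

```text
clock: 36.62
tool_pos: [658.4, -140.0, 183.7]
tcp_rot: [0.997, 0.082, 0.0, -0.0]
force: [0.6, 0.9, 1.5]
opening: 42.4
gripper_force: 0.0
```

```bash
python3 go.py 658.2,-134.2,138,-1.40
```

```text
t 36.6 tcp [ 658.4 -140.   183.7] open 42.4 F [0.6 0.9 1.5] q7 -1.34
ang -1.407
658.2,-134.2,138,-1.40 | d [ 0.002 -0.014  0.114] a [-0.001 -0.    -0.009] rows>= 1.1
```

>>> servo_tool:
  deltas:
    - {"ax": 0,"ay": 0,"az": 0,"dx": 0,"dy": -0.006,"dz": 0.04,"fingers": 0}
    - {"ax": 0,"ay": 0,"az": 0,"dx": 0,"dy": -0.006,"dz": 0.08,"fingers": 0}
    - {"ax": 0,"ay": 0,"az": 0,"dx": 0,"dy": -0.006,"dz": 0.113,"fingers": 0}
    - {"ax": 0,"ay": 0,"az": 0,"dx": 0,"dy": -0.006,"dz": 0.113,"fingers": 0}
    - {"ax": 0,"ay": 0,"az": 0,"dx": 0,"dy": -0.006,"dz": 0.113,"fingers": 0}

```text
clock: 37.03
tool_pos: [657.7, -138.0, 138.1]
tcp_rot: [0.997, 0.081, -0.0, -0.0]
force: [-0.2, -0.4, 0.8]
opening: 42.7
gripper_force: 0.0
```

```bash
python3 go.py 658.2,-134.2,138,-1.40
```

```text
t 37.0 tcp [ 657.7 -138.   138.1] open 42.7 F [-0.2 -0.4  0.8] q7 -1.35
ang -1.408
658.2,-134.2,138,-1.40 | d [ 0.003 -0.009  0.   ] a [-0.     0.001 -0.01 ] rows>= 0.1
```

>>> servo_tool:
  deltas:
    - {"ax": 0,"ay": 0,"az": 0,"dx": 0.002,"dy": -0.009,"dz": 0,"fingers": 0}
    - {"ax": 0,"ay": 0,"az": 0,"dx": 0.002,"dy": -0.009,"dz": 0,"fingers": 0}
    - {"ax": 0,"ay": 0,"az": 0,"dx": 0.002,"dy": -0.009,"dz": 0,"fingers": 1}
    - {"ax": 0,"ay": 0,"az": 0,"dx": 0.002,"dy": -0.009,"dz": 0,"fingers": 1}
    - {"ax": 0,"ay": 0,"az": 0,"dx": 0.002,"dy": -0.009,"dz": 0,"fingers": 1}
    - {"ax": 0,"ay": 0,"az": 0,"dx": 0.002,"dy": -0.009,"dz": 0,"fingers": 1}
    - {"ax": 0,"ay": 0,"az": 0,"dx": 0.002,"dy": -0.009,"dz": 0,"fingers": 1}
    - {"ax": 0,"ay": 0,"az": 0,"dx": 0.002,"dy": -0.009,"dz": 0,"fingers": 1}
  grip_force: 30

```text
clock: 37.7
tool_pos: [658.3, -133.7, 138.6]
tcp_rot: [0.997, 0.082, 0.0, -0.001]
force: [-3.0, 3.8, 5.6]
opening: 11.6
gripper_force: 31.9
```

```bash
python3 go.py
```

```text
t 37.7 tcp [ 658.3 -133.7  138.6] open 11.6 F [-3.   3.8  5.6] q7 -1.35
ang -1.408
```

>>> servo_tool:
  deltas:
    - {"ax": 0,"ay": 0,"az": 0.1,"dx": 0,"dy": 0,"dz": 0,"fingers": 1}
    - {"ax": 0,"ay": 0,"az": 0.2,"dx": 0,"dy": 0,"dz": 0,"fingers": 1}
    - {"ax": 0,"ay": 0,"az": 0.3,"dx": 0,"dy": 0,"dz": 0,"fingers": 1}
    - {"ax": 0,"ay": 0,"az": 0.4,"dx": 0,"dy": 0,"dz": 0,"fingers": 1}
    - {"ax": 0,"ay": 0,"az": 0.5,"dx": 0,"dy": 0,"dz": 0,"fingers": 1}
    - {"ax": 0,"ay": 0,"az": 0.6,"dx": 0,"dy": 0,"dz": 0,"fingers": 1}
    - {"ax": 0,"ay": 0,"az": 0.645,"dx": 0,"dy": 0,"dz": 0,"fingers": 1}
    - {"ax": 0,"ay": 0,"az": 0.645,"dx": 0,"dy": 0,"dz": 0,"fingers": 1}
    - {"ax": 0,"ay": 0,"az": 0.645,"dx": 0,"dy": 0,"dz": 0,"fingers": 1}

```text
clock: 38.45
tool_pos: [658.3, -133.5, 138.7]
tcp_rot: [0.985, -0.171, 0.0, -0.001]
force: [-4.0, 4.3, 6.2]
opening: 11.5
gripper_force: 31.9
```

```bash
python3 go.py; python3 -c "
from h import *
print(status.read_state()['ft_torque'])"
```

```text
t 38.5 tcp [ 658.3 -133.5  138.7] open 11.5 F [-4.   4.3  6.2] q7 -1.82
ang -1.914
[ 0.93802397  0.65219661 -0.00320546]
```

>>> servo_tool:
  deltas:
    - {"ax": 0,"ay": 0,"az": 0,"dx": 0,"dy": 0,"dz": 0,"fingers": 0}
    - {"ax": 0,"ay": 0,"az": 0,"dx": 0,"dy": 0,"dz": 0,"fingers": 0}
    - {"ax": 0,"ay": 0,"az": 0,"dx": 0,"dy": 0,"dz": 0,"fingers": 0}
    - {"ax": 0,"ay": 0,"az": 0,"dx": 0,"dy": 0,"dz": -0.06,"fingers": 0}
    - {"ax": 0,"ay": 0,"az": 0,"dx": 0,"dy": 0,"dz": -0.14,"fingers": 0}
    - {"ax": 0,"ay": 0,"az": -0.3,"dx": -0.1,"dy": -0.1,"dz": -0.16,"fingers": 1}
    - {"ax": 0,"ay": 0,"az": -0.35,"dx": -0.2,"dy": -0.2,"dz": -0.16,"fingers": 1}
    - {"ax": 0,"ay": 0,"az": -0.35,"dx": -0.25,"dy": -0.25,"dz": -0.16,"fingers": 1}
    - {"ax": 0,"ay": 0,"az": -0.35,"dx": -0.25,"dy": -0.25,"dz": -0.16,"fingers": 1}
    - {"ax": 0,"ay": 0,"az": -0.35,"dx": -0.25,"dy": -0.25,"dz": -0.16,"fingers": 1}

```text
clock: 39.28
tool_pos: [596.4, -0.9, 202.6]
tcp_rot: [1.0, -0.031, 0.0, -0.001]
force: [0.9, -1.0, 0.8]
opening: 0.1
gripper_force: 0.0
```

```bash
python3 seg.py | grep -E "top|scene|orange|yellow|green|red|selbar|bluemark"; python3 go.py 597.6,-102.8,170,-1.64 597.6,-102.8,145,-1.64
```

```text
top
yellow 72 px(r,c) [162. 317.] med [ 597.9 -101.6  122.1] rect [ 597.  -101.4] [19.7 20.6] 88.9
green 81 px(r,c) [163. 333.] med [ 594.9 -140.   122. ] rect [ 595.1 -141.1] [21.6 21.5] 87.5
red 81 px(r,c) [165. 350.] med [ 591.1 -180.5  122.8] rect [ 591.6 -180.4] [21.7 21.2] 80.4
bluemark 21 px(r,c) [124. 335.] med [ 694.  -145.3  111.3] rect [ 694.5 -145.7] [11.6 11.8] 57.6
bluemark 22 px(r,c) [141.  43.] med [637.  562.4 120.7] rect [637.1 561.4] [18.9  3.9] 72.7
bluemark 28 px(r,c) [156.  15.] med [598.1 627.3 119.6] rect [597.6 627.8] [ 8.7 20.8] 73.7
selbar 83 [ 656.4 -133.6  149.2] ((657.8153686523438, -133.33010864257812), (12.727459907531738, 41.23939895629883), 72.3644790649414)
scene
orange 59 px(r,c) [229. 351.] med [649.8  38.2 141.8] rect [649.1  37. ] [11.7 27. ] 73.0
orange 57 px(r,c) [240. 341.] med [647.2 -10.5 142.6] rect [646.8  -8.7] [26.1 12.1] 3.2
yellow 70 px(r,c) [260. 306.] med [ 598.1 -104.8  123.1] rect [ 598.1 -103. ] [25.6 24.5] 85.1
green 73 px(r,c) [270. 296.] med [ 595.7 -144.   122.7] rect [ 596.9 -140.4] [30.5 22.4] 82.1
red 72 px(r,c) [280. 287.] med [ 593.6 -183.7  123.4] rect [ 592.5 -182.4] [24.4 23.7] 88.4
bluemark 14 px(r,c) [105. 428.] med [597.4 626.1 113.1] rect [600.2 625.2] [ 8.6 20.8] 69.9
bluemark 29 px(r,c) [121. 431.] med [641.4 559.3 117.6] rect [640.8 560.5] [24.5  8.7] 73.2
bluemark 25 px(r,c) [292. 327.] med [ 691.3 -144.9  112. ] rect [ 691.7 -145.3] [11.7 16. ] 65.8
selbar 79 [ 658.8 -135.6  150.2] ((660.0924682617188, -134.94041442871094), (15.066025733947754, 42.173336029052734), 70.29037475585938)
t 39.4 tcp [597.7  -6.9 202. ] open 0.1 F [ 0.3 -1.5  0.5] q7 -1.76
ang -1.639
597.6,-102.8,170,-1.64 | d [0.016 0.239 0.08 ] a [ 0.001 -0.001  0.001] rows>= 2.4
597.6,-102.8,145,-1.64 | d [0.016 0.239 0.143] a [ 0.001 -0.001  0.001] rows>= 0.6
```

View pics/crop2.png

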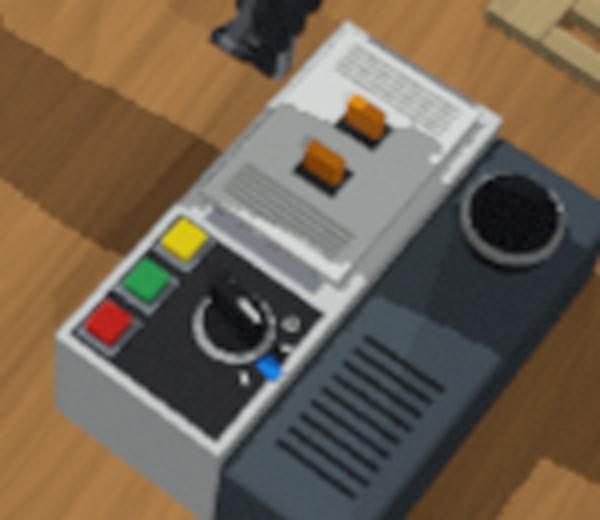

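>>> servo_tool:
  deltas:
    - {"ax": 0,"ay": 0,"az": 0,"dx": 0.016,"dy": 0.237,"dz": 0.03,"fingers": 1}
    - {"ax": 0,"ay": 0,"az": 0,"dx": 0.016,"dy": 0.237,"dz": 0.05,"fingers": 1}
    - {"ax": 0,"ay": 0,"az": 0,"dx": 0.016,"dy": 0.237,"dz": 0.08,"fingers": 1}
    - {"ax": 0,"ay": 0,"az": 0,"dx": 0.016,"dy": 0.237,"dz": 0.11,"fingers": 1}
    - {"ax": 0,"ay": 0,"az": 0,"dx": 0.016,"dy": 0.237,"dz": 0.13,"fingers": 1}
    - {"ax": 0,"ay": 0,"az": 0,"dx": 0.016,"dy": 0.237,"dz": 0.145,"fingers": 1}
    - {"ax": 0,"ay": 0,"az": 0,"dx": 0.016,"dy": 0.237,"dz": 0.145,"fingers": 1}
    - {"ax": 0,"ay": 0,"az": 0,"dx": 0.016,"dy": 0.237,"dz": 0.145,"fingers": 1}

```text
clock: 40.05
tool_pos: [597.8, -100.9, 143.9]
tcp_rot: [0.999, -0.034, 0.0, -0.0]
force: [0.2, 0.8, -0.1]
opening: -0.2
gripper_force: 0.0
```

```bash
python3 go.py 597.7,-102.6,123,-1.64
```

```text
t 40.0 tcp [ 597.8 -100.9  143.9] open -0.2 F [ 0.2  0.8 -0.1] q7 -1.6
ang -1.639
597.7,-102.6,123,-1.64 | d [-0.     0.004  0.052] a [-0.001 -0.     0.002] rows>= 0.5
```

Lower towards contact stepwise.

>>> servo_tool:
  deltas:
    - {"ax": 0,"ay": 0,"az": 0,"dx": 0,"dy": 0.004,"dz": 0.02,"fingers": 1}
    - {"ax": 0,"ay": 0,"az": 0,"dx": 0,"dy": 0.004,"dz": 0.035,"fingers": 1}
    - {"ax": 0,"ay": 0,"az": 0,"dx": 0,"dy": 0.004,"dz": 0.042,"fingers": 1}
    - {"ax": 0,"ay": 0,"az": 0,"dx": 0,"dy": 0.004,"dz": 0.042,"fingers": 1}
    - {"ax": 0,"ay": 0,"az": 0,"dx": 0,"dy": 0.004,"dz": 0.042,"fingers": 1}

```text
clock: 40.47
tool_pos: [597.3, -103.5, 126.7]
tcp_rot: [0.999, -0.035, -0.0, -0.0]
force: [0.2, 0.3, 0.4]
opening: -0.5
gripper_force: 0.0
```

>>> servo_tool:
  deltas:
    - {"ax": 0,"ay": 0,"az": 0,"dx": 0,"dy": 0,"dz": 0.01,"fingers": 1}
    - {"ax": 0,"ay": 0,"az": 0,"dx": 0,"dy": 0,"dz": 0.015,"fingers": 1}
    - {"ax": 0,"ay": 0,"az": 0,"dx": 0,"dy": 0,"dz": 0.015,"fingers": 1}
    - {"ax": 0,"ay": 0,"az": 0,"dx": 0,"dy": 0,"dz": 0.015,"fingers": 1}

```text
clock: 40.8
tool_pos: [597.8, -103.6, 121.3]
tcp_rot: [0.999, -0.035, 0.0, -0.0]
force: [1.5, 0.1, 3.2]
opening: -0.1
gripper_force: 1.1
```

>>> servo_tool:
  deltas:
    - {"ax": 0,"ay": 0,"az": 0,"dx": 0,"dy": 0,"dz": 0.008,"fingers": 1}
    - {"ax": 0,"ay": 0,"az": 0,"dx": 0,"dy": 0,"dz": 0.016,"fingers": 1}
    - {"ax": 0,"ay": 0,"az": 0,"dx": 0,"dy": 0,"dz": 0.022,"fingers": 1}
    - {"ax": 0,"ay": 0,"az": 0,"dx": 0,"dy": 0,"dz": 0.022,"fingers": 1}
    - {"ax": 0,"ay": 0,"az": 0,"dx": 0,"dy": 0,"dz": 0.022,"fingers": 1}

```text
clock: 41.22
tool_pos: [598.1, -103.7, 116.6]
tcp_rot: [0.999, -0.035, 0.002, 0.0]
force: [-13.5, 1.7, 33.8]
opening: 0.1
gripper_force: 16.5
```

>>> servo_tool:
  deltas:
    - {"ax": 0,"ay": 0,"az": 0,"dx": 0,"dy": 0,"dz": -0.04,"fingers": 1}
    - {"ax": 0,"ay": 0,"az": 0,"dx": 0,"dy": 0,"dz": -0.075,"fingers": 1}
    - {"ax": 0,"ay": 0,"az": 0,"dx": 0,"dy": 0,"dz": -0.075,"fingers": 1}
    - {"ax": 0,"ay": 0,"az": 0,"dx": 0,"dy": 0.05,"dz": -0.075,"fingers": 1}
    - {"ax": 0,"ay": 0,"az": 0,"dx": 0,"dy": 0.096,"dz": -0.075,"fingers": 1}
    - {"ax": 0,"ay": 0,"az": 0,"dx": 0,"dy": 0.096,"dz": -0.075,"fingers": 1}
    - {"ax": 0,"ay": 0,"az": 0,"dx": 0,"dy": 0.096,"dz": -0.075,"fingers": 1}
    - {"ax": 0,"ay": 0,"az": 0,"dx": 0,"dy": 0.096,"dz": -0.075,"fingers": 1}

```text
clock: 41.88
tool_pos: [594.4, -141.3, 141.1]
tcp_rot: [0.999, -0.035, -0.001, -0.0]
force: [0.5, -0.6, 0.5]
opening: 0.2
gripper_force: 0.0
```

```bash
python3 go.py 595.4,-141.4,115,-1.64; python3 seg.py | grep -E "top|scene|yellow|red|orange"
```

```text
t 41.9 tcp [ 594.4 -141.3  141.1] open 0.2 F [ 0.5 -0.6  0.5] q7 -1.53
ang -1.64
595.4,-141.4,115,-1.64 | d [0.003 0.    0.065] a [-0.001  0.002 -0.   ] rows>= 0.6
top
orange 51 px(r,c) [138. 257.] med [647.3  43.3 145.2] rect [646.5  43.7] [26.8 10.6] 1.1
orange 51 px(r,c) [140. 277.] med [643.9  -4.5 146. ] rect [645.9  -4.8] [11.4 30.6] 84.2
yellow 51 px(r,c) [163. 317.] med [594.4 -99.1 122.6] rect [ 595.4 -101. ] [20.8 15.1] 82.8
scene
orange 58 px(r,c) [229. 351.] med [649.8  37.7 142.1] rect [650.5  38.3] [10.8 26.5] 84.9
orange 58 px(r,c) [240. 341.] med [646.3 -10.6 142.8] rect [647.1  -7.6] [12.  26.3] 89.8
yellow 58 px(r,c) [260. 306.] med [ 600.4 -103.5  123.3] rect [ 600.5 -104. ] [19.5 26.1] 2.4
red 73 px(r,c) [280. 287.] med [ 593.6 -183.5  123.4] rect [ 592.7 -181.8] [22.2 27.3] 9.9
```

Yellow came back up. Press green, then lift and back away.

>>> servo_tool:
  deltas:
    - {"ax": 0,"ay": 0,"az": 0,"dx": 0.003,"dy": 0,"dz": 0.025,"fingers": 1}
    - {"ax": 0,"ay": 0,"az": 0,"dx": 0.003,"dy": 0,"dz": 0.042,"fingers": 1}
    - {"ax": 0,"ay": 0,"az": 0,"dx": 0.003,"dy": 0,"dz": 0.052,"fingers": 1}
    - {"ax": 0,"ay": 0,"az": 0,"dx": 0.003,"dy": 0,"dz": 0.06,"fingers": 1}
    - {"ax": 0,"ay": 0,"az": 0,"dx": 0.003,"dy": 0,"dz": 0.068,"fingers": 1}
    - {"ax": 0,"ay": 0,"az": 0,"dx": 0.003,"dy": 0,"dz": 0.07,"fingers": 1}
    - {"ax": 0,"ay": 0,"az": 0,"dx": 0.003,"dy": 0,"dz": 0.07,"fingers": 1}

```text
clock: 42.57
tool_pos: [595.9, -141.3, 116.9]
tcp_rot: [0.999, -0.035, 0.0, -0.0]
force: [-11.7, 3.7, 22.5]
opening: 0.0
gripper_force: 11.1
```

>>> servo_tool:
  deltas:
    - {"ax": 0,"ay": 0,"az": 0,"dx": 0,"dy": 0,"dz": -0.04,"fingers": 1}
    - {"ax": 0,"ay": 0,"az": 0,"dx": 0,"dy": 0,"dz": -0.12,"fingers": 1}
    - {"ax": 0,"ay": 0,"az": 0,"dx": 0,"dy": 0,"dz": -0.22,"fingers": 1}
    - {"ax": 0,"ay": 0,"az": 0,"dx": -0.15,"dy": -0.05,"dz": -0.25,"fingers": 1}
    - {"ax": 0,"ay": 0,"az": 0,"dx": -0.3,"dy": -0.1,"dz": -0.25,"fingers": 1}
    - {"ax": 0,"ay": 0,"az": 0,"dx": -0.3,"dy": -0.1,"dz": -0.25,"fingers": 1}
    - {"ax": 0,"ay": 0,"az": 0,"dx": -0.3,"dy": -0.1,"dz": -0.25,"fingers": 1}
    - {"ax": 0,"ay": 0,"az": 0,"dx": -0.3,"dy": -0.1,"dz": -0.25,"fingers": 1}

```text
clock: 43.23
tool_pos: [477.0, -93.0, 214.3]
tcp_rot: [0.999, -0.034, -0.0, 0.0]
force: [0.4, -0.9, 1.4]
opening: 0.2
gripper_force: 0.0
```

```bash
python3 seg.py | grep -E "top|scene|yellow|green|red|orange|selbar|plate"; cp pics/crop2.png pics/final.png
```

```text
top
orange 52 px(r,c) [138. 257.] med [647.1  43.2 145. ] rect [647.2  43.7] [25.  10.7] 1.8
orange 51 px(r,c) [140. 277.] med [644.5  -4.4 145.4] rect [645.8  -4.8] [11.5 29.5] 84.1
plate 2277 px(r,c) [140. 261.] med [647.6  35.1 121.6] rect [645.7  19.8] [168.5 114.2] 85.3
selbar 79 [ 657.2 -132.   149. ] ((656.92919921875, -133.04164123535156), (12.748494148254395, 40.02959442138672), 72.4231185913086)
scene
orange 57 px(r,c) [229. 351.] med [650.2  37.1 142.1] rect [650.3  38.8] [11.  25.1] 89.7
orange 58 px(r,c) [240. 341.] med [647.2 -10.9 142.6] rect [646.5 -10. ] [10.5 25.6] 87.9
yellow 70 px(r,c) [260. 306.] med [ 599.1 -103.8  122.2] rect [ 597.1 -103.3] [22.9 25.1] 86.7
green 78 px(r,c) [270. 296.] med [ 595.6 -143.8  123. ] rect [ 593.3 -139.9] [27.1 31.3] 4.0
red 74 px(r,c) [280. 287.] med [ 593.6 -183.9  123.3] rect [ 592.5 -180.1] [23.6 31.4] 10.8
plate 1513 px(r,c) [235. 348.] med [655.3  27.4 122.5] rect [645.8  17.5] [173.6 117.3] 86.1
selbar 76 [ 658.7 -135.4  150. ] ((659.8999633789062, -134.59072875976562), (14.522400856018066, 42.250762939453125), 73.25479888916016)
```

View pics/final.png

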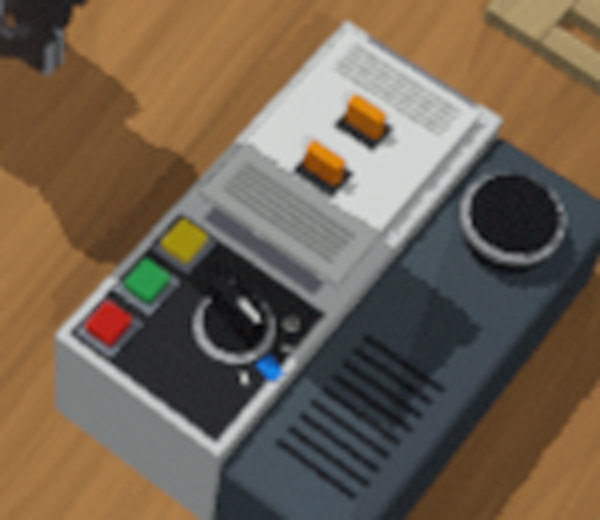

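The cover is on with both tabs out, the pointer is at the blue mark, the keys are back up and the arm is clear, so I am handing in.

```bash
python3 -c "
from cell import bot
print(bot.hand_in())"
```

```text
the job is handed in; nothing more can be done
None
```

I handed the job in at about 43 s of the 210 s; no verdict came back. Both spent cartridges are in the larger blue tub, the three fresh ones are home, the cover is clipped on with both tabs out, the selector is at the blue mark, and reset then start were each pressed fully down.

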